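# Nest the drained mixing cups mouth-down in the kit tray

### The job

The three mixing cups have drained on the sloping rack: put them away on the middle of the pad pile in the kit tray, mouth-down against the dust and nested one over the other in size order, the small one innermost, the medium one over it and the large one over both, every rim fully down on the pads. The pile is sometimes higher and sometimes lower, so feel for it: set each cup down gently without dropping it or pressing hard, and leave the other things on the bench where they are.

Things in the scene. Friction and masses are not known exactly. Their poses are not given: they have to be found in the camera images.
- cup_small: yellow rigid plastic mixing cup, starts mouth-down. Outside diameter 50 mm at the mouth, 48 mm at the closed end (nearly straight), height 46 mm, side wall 3 mm, closed end 4 mm, about 45 g (varies). Origin: centre of the mouth plane; +z runs along the axis from mouth to closed end, up when it stands mouth-down on a level floor
- cup_medium: orange rigid plastic mixing cup, starts mouth-down. Outside diameter 60 mm at the mouth, 58 mm at the closed end (nearly straight), height 56 mm, side wall 3 mm, closed end 4 mm, about 60 g (varies). Origin: centre of the mouth plane; +z runs along the axis from mouth to closed end, up when it stands mouth-down on a level floor. Fits over the small cup with 2 mm to spare all round, 6 mm above
- cup_large: white rigid plastic mixing cup, starts mouth-down. Outside diameter 70 mm at the mouth, 68 mm at the closed end (nearly straight), height 66 mm, side wall 3 mm, closed end 4 mm, about 80 g (varies). Origin: centre of the mouth plane; +z runs along the axis from mouth to closed end, up when it stands mouth-down on a level floor. Fits over the medium cup with 2 mm to spare all round, 6 mm above
- drainer: fixed steel draining rack; origin on the bench under its middle. Board 360 mm wide (its y), 150 mm along the slope, falling at 30 degrees towards its +x (away from the robot), lip 15 mm tall at the low edge. The cups stand in a row along its y, any order, 120 mm apart, 18 mm down-slope of the board's middle, axes square to the board, held only by the friction of its ribbed rubber face
- drainer_top (a point): middle of the drainer board's upper face, 55 mm above the bench
- tray: fixed grey kit tray, 210 mm (its x) by 176 mm (its y), walls 4 mm thick and 14 mm high, floor 4 mm thick; origin on the bench under its middle. A wall across it at x = +55 mm parts the bay with the pads from the trough with the spatula. In the bay lies a round pile of rubber backing pads, 110 mm across, fixed, flat-topped and firm (gives less than 1 mm under 7 N)
- tray_bay (a point): centre of the bay's floor, 4 mm above the bench, z up; the pad pile is centred on it. Its flat top is 6 to 42 mm above this point (1 to 8 pads): it differs each time and is not measured
- spatula: mixing spatula, red handle and steel blade, 149 mm long, lying flat in the tray's trough: leave it
- bottle: white bottle of polishing compound, 58 mm diameter, 150 mm tall, standing: leave it. Origin at the centre of its underside
- jar: white paste jar with steel cap, 68 mm diameter, 70 mm tall, standing: leave it. Origin at the centre of its underside
There are look-alikes about, which are no part of the job. Of the things like the cup_small, leave any that is red; of the rest the smaller one is meant.

How it is judged (in metres and radians):
On the way, in this order (a step that is already met when the one before it is completed fails the run):
1. the small cup stands mouth-down on the pad pile, let go (z of cup_small in the frame of tray_bay between 0.004 and 0.045 m and horizontal distance between cup_small and tray_bay below 0.02 m and angle between cup_small's own z axis and vertical below 0.07 rad and linear speed of cup_small below 0.02 m/s and contact force between the fingers and cup_small below 0.05 N), for 0.2 s.
2. the medium cup stands over the small one, both rims on the pads, let go (all of step 1 and z of cup_medium in the frame of cup_small between -0.0025 and 0.0025 m and horizontal distance between cup_medium and tray_bay below 0.02 m and angle between cup_medium's own z axis and vertical below 0.07 rad and linear speed of cup_medium below 0.02 m/s and contact force between the fingers and cup_medium below 0.05 N and horizontal distance between cup_small and cup_medium below 0.0045 m), for 0.2 s.
3. the large cup stands over both, all rims on the pads, let go (all of step 2 and z of cup_large in the frame of cup_small between -0.0025 and 0.0025 m and horizontal distance between cup_large and tray_bay below 0.02 m and angle between cup_large's own z axis and vertical below 0.07 rad and linear speed of cup_large below 0.02 m/s and contact force between the fingers and cup_large below 0.05 N and horizontal distance between cup_medium and cup_large below 0.0045 m), for 0.2 s.
At the end, for the whole second after the job is handed in: All three cups nested mouth-down on the pad pile, released and at rest: each centre within 20 mm of the bay centre, each axis within 0.07 rad of vertical; medium and large mouths within 2.5 mm of the height of the small one; small to medium and medium to large centres within 4.5 mm seen from above (all of step 3); the robot touches nothing.
It fails at once if a cup is dropped or knocked over (faster than 0.3 m/s while no finger touches it: a free fall of about 5 mm) ((linear speed of cup_small above 0.3 m/s and contact force between the fingers and cup_small below 0.01 N) or (linear speed of cup_medium above 0.3 m/s and contact force between the fingers and cup_medium below 0.01 N) or (linear speed of cup_large above 0.3 m/s and contact force between the fingers and cup_large below 0.01 N)).
It fails at once if a cup or the fingers are pressed on the pads or tray with more than 35 N (contact force between any of cup_small, cup_medium, cup_large, the fingers and tray above 35 N).
It fails at once if a cup is pressed on another with more than 35 N (contact force between cup_small and cup_medium above 35 N or contact force between any of cup_medium, cup_small and cup_large above 35 N).
It fails at once if a bystander (spatula, bottle or jar) is moved more than 15 mm (distance of any of spatula, bottle, jar from where it was at the start of the episode above 0.015 m).
It also fails if it takes over 72 s, if anything falls off the work surface, if the arm or the gripper's body presses on something with over 40 N, if the wrist force passes 120 N, or if a joint passes its speed limit or range.

### The arm

A 6-joint arm with a two-finger parallel gripper is mounted at the origin on the work surface. World frame = base frame: x ahead of the robot, y to its left, z up, the work surface at z = 0. Lengths are in m, angles in degrees, forces in N, time in s.
With the tool pointing down it reaches from about 0.2 to 0.875 m from the base axis. Payload 3.4 kg.
Tool frame: the origin (TCP) lies at the very end of the fingers, on their centre line; the grasp point (between the pads) lies 19 mm behind it; z points along the fingers, y is the line along which they close (so a half turn about z gives the same grasp; the last joint's range is limited). The gripper opens to 94 mm and grips with 3 to 60 N. Pads are 16 mm wide; open, the fingers measure 119 mm over their backs; the gripper's body (75 mm by 177 mm) begins 78 mm behind the grasp point.
Start: joints at [-75, 15.808, 86.224, -0, 77.962, -6.933], TCP at [0.215, -0.533, 0.205] pointing down, gripper open.
Joint ranges: [-165.64, 165.64], [-43.16, 119.46], [12.63, 154.43], [-67.54, 247.53], [6.08, 155.33], [-154.97, 154.97]. Speed limits (degrees/s): [147.25, 147.25, 180, 180, 180, 180].

### API

Orientations are given as a 3x3 rotation matrix whose columns are the frame's x, y, z axes.
In Python, from rig import manip gives the robot as it stands.
- The arm moves only by the tool arm_command, never from a script. Its argument "rows" is a list of rows, each a list of 3 entries, a list of its own where there are three numbers: the turn, a rotation vector about the tool's x, y, z as a fraction of full scale, then the shift along the tool's x, y, z as a fraction of full scale, then the finger opening in mm, from 0 to 94. In form: [[[wx, wy, wz], [x, y, z], gripper], ...]. A call has 1 to 10 rows; each row shifts and turns the commanded pose from where the row before left it, along the tool's axes as they then stand; what a row does not reach is not made up. Full scale, the value 1, is 2 cm for a shift and 0.5 rad for a turn. A row lasts 1/8 s, in which the tool goes at most 62.5 mm and 10.7 degrees, less where a joint would pass 70% of its speed; a pose out of reach is approached as far as the arm can. A call with a number of a shift or a turn outside -1 to 1 is refused whole. A call with a gripper value outside its range is refused whole. The fingers move at their own pace and stop on an object; the grip force is fixed at half the most. Time passes only in rows, so rows that do not move let the fingers close. It gives the time, the measured TCP pose, the force, the opening and the grip force at its end, in the units of the state.
- manip.get_obs(): the state, without advancing time (a new reading comes with each control period).
- manip.grab_frame(name): name is "scene" or "side" or "wrist"; returns the picture (400x640x3 uint8, red, green, blue); there is no depth.
- manip.camera_info(name): a dict with "camera_matrix" (3x3 intrinsics, pixels), "origin" and "attitude" of the camera in the world. Camera axes: x right, y up, looking along -z (the intrinsics and any distortion apply to the point x, -y, -z); pixel columns grow to the right and rows downward; lengths in m; the calibration is good to about 2 mm. A picture is of the moment at which its call begins: read the wrist's pose just before it. camera_info takes no time and is no camera call; for the wrist camera it gives the pose at the moment of the call.
- manip.close_job(): hands the job in; it is judged then, once.
Trained networks look in the newest picture that a camera, given by its name, has taken for a name from the list of things; names that differ only in an ending like _2 or _b are one class to them, and where a whole thing is asked for, a point or a joint stands for the part that bears it (a point fixed in the world has none). Each returns a list of dicts, best first, with "confidence" (0 to 1); they miss things now and then, are a little off and sometimes report something else, mostly with a low value. They report only what shows in the picture. A call takes as long as a camera call. They do not tell look-alikes from the thing itself.
- manip.find_in(camera, target): "centre" ([column, row] in pixels, amid what is visible of it).
- manip.regions_of(camera, target): "pixels" (400x640 bool, what is visible of it) and "centre" ([column, row] in pixels, amid what is visible of it).
- manip.place_of(camera, target): "centre" ([column, row] in pixels: a listed point, or the origin of a listed thing).
The state is a dict: "clock": time; "joints": joint angles; "qvel": joint speeds; "tau": joint torques, N m; "tool_pos": TCP position; "tcp_rot": TCP orientation; "ft_force": force on the tool from outside, world axes, zero at the start; "ft_torque": the same for the moment, N m; "finger_gap": finger opening in m; "grasp_force": force on a finger pad.
Only numpy, scipy, OpenCV 4.12 (cv2) and the standard library are available. Lean on these libraries where they do the work, as an engineer would, in place of code of your own. Each camera call takes 0.05 s, during which the arm holds its last target. There are 200 camera calls.

## Working session

There is one attempt and no reset: what is moved stays moved. The work goes in short steps, Python scripts to look and compute and a tool call to move; the robot and the scene stay as the last step left them, time stands still between calls to the robot, and variables do not carry over. Pictures are saved under pics/ and viewed, at most 12 in all, crops included, and the job is handed in when it is done.

Besides the shell and the picture viewer there is one more tool, called in YAML: its name, and indented under it one key for each argument. arm_command: Moves the arm, as the interface text tells. Its arguments: {"type":"object","properties":{"rows":{"type":"array"}},"required":["rows"]}

```bash
mkdir -p pics; ls; python3 - <<'E'
from rig import manip
import cv2,numpy as np
o=manip.get_obs();print({k:np.round(v,3).tolist() for k,v in o.items()})
for c in("scene","side"):
    f=manip.grab_frame(c);cv2.imwrite(f"pics/{c}0.png",f[:,:,::-1])
    i=manip.camera_info(c);print(c,{k:np.round(v,4).tolist() for k,v in i.items()})
    for t in("cup_small","cup_medium","cup_large","drainer_top","tray_bay","bottle","jar","drainer"):
        print(t,[(np.round(d["centre"]).tolist(),round(d["confidence"],2)) for d in manip.place_of(c,t)])
print(manip.get_obs()["clock"])
E
```

```text
pics
{'clock': 0.0, 'joints': [-74.999, 15.846, 86.292, -0.0, 77.965, -6.933], 'qvel': [-0.051, -0.061, 0.057, 0.019, 0.072, -0.092], 'tau': [0.003, -40.458, -23.723, 0.07, 0.035, -0.0], 'tool_pos': [0.215, -0.533, 0.205], 'tcp_rot': [[0.928, 0.374, -0.0], [0.374, -0.928, 0.002], [0.0, -0.002, -1.0]], 'ft_force': [-0.202, 0.06, -0.17], 'ft_torque': [-0.026, -0.011, 0.02], 'grasp_force': 0.0, 'finger_gap': 0.094}
scene {'camera_matrix': [[439.2794, 0.0, 315.7731], [0.0, 439.2794, 194.9186], [0.0, 0.0, 1.0]], 'origin': [1.3047, -0.1482, 1.0812], 'attitude': [[0.0706, -0.81, 0.5821], [0.9975, 0.063, -0.0333], [-0.0097, 0.583, 0.8124]]}
cup_small [([236.0, 253.0], 0.91), ([176.0, 228.0], 0.9), ([230.0, 206.0], 0.65)]
cup_medium [([316.0, 205.0], 0.91), ([347.0, 162.0], 0.26)]
cup_large [([272.0, 204.0], 0.89)]
drainer_top [([272.0, 202.0], 0.68)]
tray_bay [([414.0, 182.0], 0.73)]
bottle [([348.0, 162.0], 0.57)]
jar [([363.0, 255.0], 0.64)]
drainer [([276.0, 210.0], 0.89)]
side {'camera_matrix': [[458.2823, 0.0, 318.3431], [0.0, 458.2823, 198.1999], [0.0, 0.0, 1.0]], 'origin': [0.4089, 0.8529, 1.0505], 'attitude': [[-0.9798, 0.1489, -0.1333], [-0.1997, -0.702, 0.6836], [0.0083, 0.6964, 0.7176]]}
cup_small [([289.0, 146.0], 0.83), ([338.0, 149.0], 0.54), ([327.0, 121.0], 0.49)]
cup_medium [([319.0, 194.0], 0.89)]
cup_large []
drainer_top [([331.0, 168.0], 0.56), ([329.0, 171.0], 0.36)]
tray_bay [([328.0, 294.0], 0.93)]
bottle []
jar [([265.0, 226.0], 0.82)]
drainer [([335.0, 182.0], 0.76), ([288.0, 293.0], 0.41), ([264.0, 224.0], 0.2)]
0.9
```

View pictures.

View pics/scene0.png

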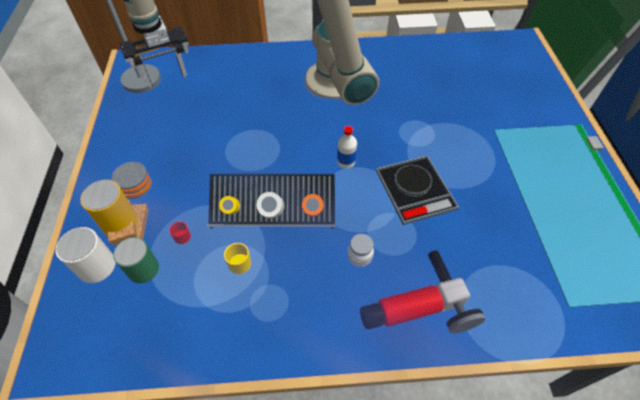

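View pics/side0.png

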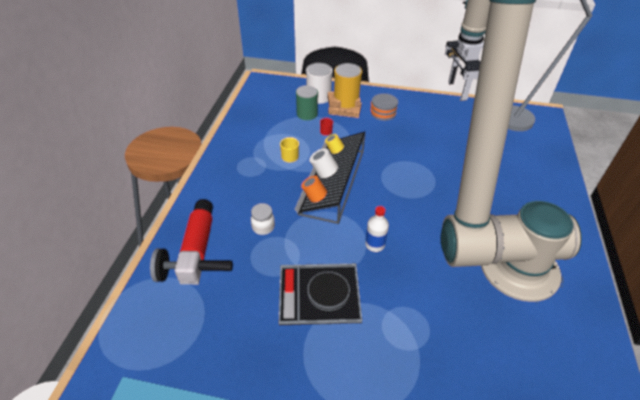

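```bash
cat > h.py <<'E'
from rig import manip
import cv2,numpy as np
from scipy.spatial.transform import Rotation as R
from scipy.optimize import least_squares
def cam(n):
    i=manip.camera_info(n);return np.array(i["camera_matrix"]),np.array(i["origin"]),np.array(i["attitude"])
def proj(c,P):
    K,o,A=c;q=(np.atleast_2d(P)-o)@A*[1,-1,-1];q=q@K.T;return q[:,:2]/q[:,2:]
def ray(c,uv):
    K,o,A=c;d=np.linalg.solve(K,[uv[0],uv[1],1])*[1,-1,-1];return o,A@d
def onz(c,uv,z):
    o,d=ray(c,uv);return o+d*(z-o[2])/d[2]
def tri(cs,uvs):
    M=np.zeros((3,3));b=np.zeros(3)
    for c,uv in zip(cs,uvs):
        o,d=ray(c,uv);d=d/np.linalg.norm(d);Q=np.eye(3)-np.outer(d,d);M+=Q;b+=Q@o
    return np.linalg.solve(M,b)
def tool(): 
    o=manip.get_obs();return np.array(o["tool_pos"]),np.array(o["tcp_rot"])
def to(p,Rt):
    """total shift (in current tool axes, mm) and rotvec (units of .5rad) to the target"""
    p0,R0=tool();return np.round((np.array(p)-p0)@R0*1000,1),np.round(R.from_matrix(R0.T@Rt).as_rotvec()/.5,3)
E
python3 - <<'E'
from h import *
S,D=cam("scene"),cam("side")
pt=lambda n,a,b:print(n,np.round(tri([S,D],[a,b]),4))
pt("small",(230,206),(338,149));pt("med",(316,205),(319,194));pt("tray_bay",(414,182),(328,294))
pt("drtop",(272,202),(331,168))
for n,uv in dict(bottle=(348,162),jar=(363,255),redcup=(180,240),ycup=(236,253+12)).items():print(n,np.round(onz(S,uv,0),3))
for n,uv in dict(tl=(377,185),tr=(428,158),br=(458,209),bl=(403,222)).items():print("tray",n,np.round(onz(S,uv,.01),3))
for n,uv in dict(a=(280,322),b=(363,322),c=(359,266),d=(281,266)).items():print("trayside",n,np.round(onz(D,uv,.01),3))
for n,uv in dict(tl=(210,174),tr=(335,174)).items():print("dr hi",n,np.round(onz(S,uv,.0925),3))
for n,uv in dict(tl=(210,225),tr=(335,225)).items():print("dr lo",n,np.round(onz(S,uv,.0175+.013),3))
E
```

```text
small [ 0.5779 -0.3542  0.0396]
med [ 0.5985 -0.1105  0.0531]
tray_bay [0.5083 0.1993 0.0065]
drtop [ 0.5823 -0.2336  0.0558]
bottle [0.409 0.008 0.   ]
jar [0.743 0.012 0.   ]
redcup [ 0.657 -0.498  0.   ]
ycup [ 0.747 -0.337  0.   ]
tray tl [0.514 0.084 0.01 ]
tray tr [0.42  0.262 0.01 ]
tray br [0.62  0.307 0.01 ]
tray bl [0.652 0.138 0.01 ]
trayside a [0.61  0.305 0.01 ]
trayside b [0.406 0.263 0.01 ]
trayside c [0.44  0.095 0.01 ]
trayside d [0.651 0.139 0.01 ]
dr hi tl [ 0.499 -0.406  0.093]
dr hi tr [ 0.527 -0.047  0.093]
dr lo tl [ 0.633 -0.409  0.03 ]
dr lo tr [ 0.66  -0.059  0.03 ]
```

```bash
cat >> h.py <<'E'
def drain(yaw=-4.4):
    Rz=R.from_euler("z",yaw,degrees=True).as_matrix();Ry=R.from_euler("y",30,degrees=True).as_matrix()
    return Rz@Ry   # cols: downslope, yd, normal
FLIP=np.diag([1,-1,-1.])
E
python3 - <<'E'
from h import *
p,Rt=tool();K,o,A=cam("wrist");print("wrist cam in tool",np.round((o-p)@Rt,4),np.round(Rt.T@A,3).tolist(),K[0,0],K[:2,2])
B=drain();tgt=np.array([.5823,-.2336,.0558])+B@[.018,0,.21];print(tgt,to(tgt,B@FLIP))
E
```

```text
wrist cam in tool [ 0.0699 -0.0005 -0.1781] [[0.0, 0.97, 0.242], [1.0, -0.001, 0.0], [0.001, 0.242, -0.97]] 298.6516482135903 [315.80222431 202.86634986]
[ 0.70253305 -0.24285143  0.22866533] (array([561. , -87.4, -23.2]), array([ 0.241, -1.029,  0.898]))
```

arm_command:
  rows:
    - [[0,0,0],[0.967,-0.15,-0.04],94]
    - [[0,0,0],[0.967,-0.15,-0.04],94]
    - [[0,0,0],[0.967,-0.15,-0.04],94]
    - [[0,0,0],[0.967,-0.15,-0.04],94]
    - [[0,0,0],[0.967,-0.15,-0.04],94]
    - [[0,0,0],[0.967,-0.15,-0.04],94]
    - [[0,0,0],[0.967,-0.15,-0.04],94]
    - [[0,0,0],[0.967,-0.15,-0.04],94]
    - [[0,0,0],[0.967,-0.15,-0.04],94]
    - [[0,0,0],[0.967,-0.15,-0.04],94]

```text
clock: 2.15
tool_pos: [0.3841, -0.4327, 0.2135]
tcp_rot: [[0.928, 0.373, 0.0], [0.373, -0.928, -0.0], [-0.0, 0.0, -1.0]]
ft_force: [0.6, -1.1, 0.5]
finger_gap: 0.0941
grasp_force: 0.0
```

arm_command:
  rows:
    - [[0,0,0],[0.967,-0.15,-0.04],94]
    - [[0,0,0],[0.967,-0.15,-0.04],94]
    - [[0,0,0],[0.967,-0.15,-0.04],94]
    - [[0,0,0],[0.967,-0.15,-0.04],94]
    - [[0,0,0],[0.967,-0.15,-0.04],94]
    - [[0,0,0],[0.967,-0.15,-0.04],94]
    - [[0,0,0],[0.967,-0.15,-0.04],94]
    - [[0,0,0],[0.967,-0.15,-0.04],94]
    - [[0,0,0],[0.967,-0.15,-0.04],94]
    - [[0,0,0],[0.967,-0.15,-0.04],94]

```text
clock: 3.4
tool_pos: [0.5523, -0.3326, 0.2215]
tcp_rot: [[0.928, 0.374, 0.0], [0.374, -0.928, -0.0], [-0.0, 0.0, -1.0]]
ft_force: [-0.3, -0.5, -0.6]
finger_gap: 0.0939
grasp_force: 0.0
```

arm_command:
  rows:
    - [[0,0,0],[0.967,-0.15,-0.04],94]
    - [[0,0,0],[0.967,-0.15,-0.04],94]
    - [[0,0,0],[0.967,-0.15,-0.04],94]
    - [[0,0,0],[0.967,-0.15,-0.04],94]
    - [[0,0,0],[0.967,-0.15,-0.04],94]
    - [[0.048,-0.206,0.18],[0,0,0],94]
    - [[0.048,-0.206,0.18],[0,0,0],94]
    - [[0.048,-0.206,0.18],[0,0,0],94]
    - [[0.048,-0.206,0.18],[0,0,0],94]
    - [[0.048,-0.206,0.18],[0,0,0],94]

```text
clock: 4.65
tool_pos: [0.6362, -0.2825, 0.2256]
tcp_rot: [[0.862, -0.08, -0.501], [-0.07, -0.997, 0.038], [-0.502, 0.003, -0.865]]
ft_force: [0.9, -0.4, -0.5]
finger_gap: 0.0941
grasp_force: 0.0
```

```bash
python3 - <<'E'
from h import *
c=cam("wrist");f=manip.grab_frame("wrist");cv2.imwrite("pics/w1.png",f[:,:,::-1])
np.savez("w1.npz",K=c[0],o=c[1],A=c[2],f=f)
for t in("cup_small","cup_medium","cup_large","drainer_top"):
    print(t,[(np.round(d["centre"],1).tolist(),round(d["confidence"],2)) for d in manip.place_of("wrist",t)])
B=drain();C=np.array([.5823,-.2336,.0558])
for y in(-.18,.18):
  for x in(-.075,.075):print(proj(c,C+B@[x,y,0]).round())
E
```

```text
cup_small [([522.3, 81.3], 0.65), ([373.2, 148.0], 0.59)]
cup_medium [([179.6, 145.7], 0.74)]
cup_large [([277.6, 149.5], 0.67), ([18.4, 196.8], 0.58)]
drainer_top []
[[426. 219.]]
[[437.  91.]]
[[135. 220.]]
[[115.  92.]]
```

View pics/w1.png

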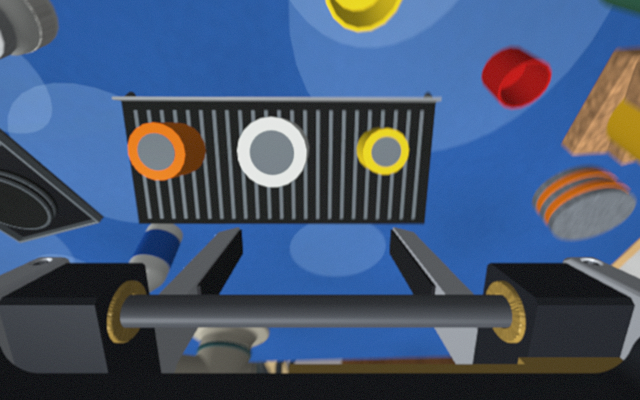

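```bash
cat >> h.py <<'E'
def disc(f,uv,r=32):
    """centroid of the grey disc nearest uv"""
    u,v=map(int,uv);hsv=cv2.cvtColor(f,cv2.COLOR_RGB2HSV)
    m=((hsv[...,1]<70)&(hsv[...,2]>80)&(hsv[...,2]<185)).astype(np.uint8)
    k=np.zeros_like(m);k[max(v-r,0):v+r,max(u-r,0):u+r]=1;m=cv2.morphologyEx(m*k,cv2.MORPH_OPEN,np.ones((3,3),np.uint8))
    n,l,s,c=cv2.connectedComponentsWithStats(m,connectivity=4)
    i=l[v,u]; return c[i],s[i]
E
python3 - <<'E'
from h import *
d=np.load("w1.npz");c=(d["K"],d["o"],d["A"]);f=d["f"]
D=[disc(f,u) for u in((385,152),(272,153),(156,151))];print(D)
uv=np.array([q[0] for q in D]);P=np.array([[.018,-.12,.046],[.018,0,.066],[.018,.12,.056]])
def res(x,z=.055):return (proj(c,np.array([x[0],x[1],z])+P@drain(x[2]).T)-uv).ravel()
s=least_squares(res,[.582,-.234,-4.4]);print(s.x,s.fun.round(2))
s4=least_squares(lambda x:res(x,x[3]),[.582,-.234,-4.4,.055]);print(s4.x,s4.fun.round(2))
B=drain(s.x[2]);C=np.r_[s.x[:2],.055]
for P2 in([-.075,.18,0],[-.075,-.18,0],[.075,.18,.015],[.075,-.18,.015]):print(proj(c,C+B@P2).round(1))
S=cam("scene");print(proj(S,C+P@B.T))
print(to(C+B@np.array([.018,-.12,.10]),B@FLIP))
E
```

```text
[(array([385.84839204, 151.37059724]), array([372, 138,  29,  28, 653], dtype=int32)), (array([271.46178548, 152.14001285]), array([ 250,  130,   44,   45, 1557], dtype=int32)), (array([155.63365385, 151.32596154]), array([ 138,  134,   36,   36, 1040], dtype=int32))]
[ 0.57449196 -0.23360385 -4.75240611] [ 3.84  0.38 -0.44  1.05 -3.25  0.85]
[ 0.56976401 -0.2316662  -4.93498136  0.04656209] [ 0.23 -0.03 -0.44  0.24  0.23 -0.21]
[[137.8 223.3]]
[[423.7 223.5]]
[[110.  96.]]
[[441.   96.7]]
[[225.89426334 204.0067201 ]
 [268.49386599 203.6357543 ]
 [312.91497039 204.1299001 ]]
(array([46.7, 75.7, 80.4]), array([ 0.007, -0.001,  0.011]))
```

```bash
python3 - <<'E'
from h import *
d=np.load("w1.npz");c=(d["K"],d["o"],d["A"]);f=d["f"]
C=np.array([.5745,-.2336,.055]);B=drain(-4.75)
for n,uv,h in(("s",(385.85,151.4),.046),("l",(271.5,152.1),.066),("m",(155.6,151.3),.056)):
    o,r=ray(c,uv);p=(o-C)@B;q=r@B;X=p+q*(h-p[2])/q[2];print(n,X.round(4),(C+B@X).round(4))
    if n=="s":
        print(to(C+B@(X+[0,0,.057]),B@FLIP))
E
```

```text
s [ 0.0183 -0.116   0.046 ] [ 0.6036 -0.3524  0.0857]
(array([47.1, 71.7, 77.4]), array([ 0.007, -0.001,  0.01 ]))
l [ 0.019  -0.0005  0.066 ] [ 0.6238 -0.2382  0.1026]
m [0.0189 0.1167 0.056 ] [ 0.6284 -0.121   0.0941]
```

arm_command:
  rows:
    - [[0.001,0,0.002],[0.47,0.717,0.774],94]
    - [[0.001,0,0.002],[0.47,0.717,0.774],94]
    - [[0.001,0,0.002],[0.47,0.717,0.774],94]
    - [[0.001,0,0.002],[0.47,0.717,0.774],94]
    - [[0.002,0,0.002],[0.475,0.717,0.774],94]
    - [[0,0,0],[0,0,0],94]

```text
clock: 5.65
tool_pos: [0.6304, -0.3561, 0.1322]
tcp_rot: [[0.861, -0.085, -0.502], [-0.073, -0.996, 0.044], [-0.504, -0.001, -0.864]]
ft_force: [0.4, 0.8, 0.3]
finger_gap: 0.0943
grasp_force: 0.0
```

```bash
python3 - <<'E'
from h import *
c=cam("wrist");f=manip.grab_frame("wrist");cv2.imwrite("pics/w2.png",f[:,:,::-1])
np.savez("w2.npz",K=c[0],o=c[1],A=c[2],f=f)
p,Rt=tool();print(p,Rt.round(3).tolist());print(proj(c,[p,p-.019*Rt[:,2]]), proj(c,[[.6036,-.3524,.0857]]))
E
```

```text
[ 0.63101773 -0.35538162  0.1336325 ] [[0.862, -0.084, -0.5], [-0.073, -0.996, 0.043], [-0.502, -0.001, -0.865]]
[[315.42933238 243.53209349]
 [315.36471025 256.05960942]] [[314.78222888 217.64218169]]
```

View pics/w2.png

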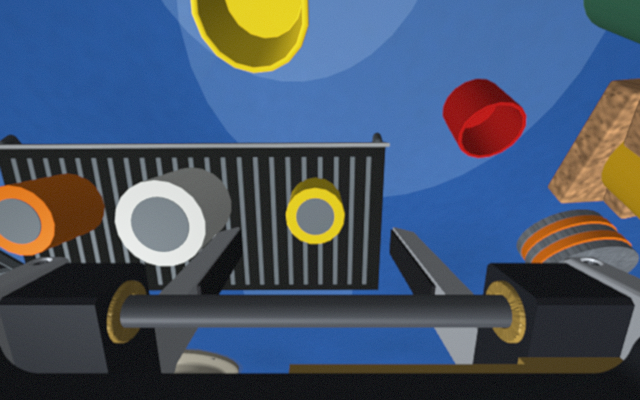

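```bash
python3 - <<'E'
from h import *
d=np.load("w2.npz");c=(d["K"],d["o"],d["A"]);f=d["f"]
C=np.array([.5745,-.2336,.055]);B=drain(-4.75)
for n,uv,h in(("s",(316,216),.046),("l",(161,224),.066)):
    q,st=disc(f,uv,45);print(q,st)
    o,r=ray(c,q);p=(o-C)@B;v=r@B;X=p+v*(h-p[2])/v[2];print(n,X.round(4))
    if n=="s":print(to(C+B@[X[0],X[1],.012],B@FLIP))
E
```

```text
[314.86877395 216.1302682 ] [ 297  199   37   35 1044]
s [ 0.0196 -0.1161  0.046 ]
(array([ 1.6, -0.5, 89.3]), array([-0.003,  0.005, -0.002]))
[159.70788315 223.80592237] [ 131  197   58   55 2499]
l [ 0.0197 -0.0005  0.066 ]
```

arm_command:
  rows:
    - [[0,0.001,0],[0.016,-0.005,0.893],94]
    - [[0,0.001,0],[0.016,-0.005,0.893],94]
    - [[0,0.001,0],[0.016,-0.005,0.893],94]
    - [[0,0.001,0],[0.016,-0.005,0.893],94]
    - [[0,0.001,0],[0.016,-0.005,0.893],94]
    - [[0,0,0],[0,0,0],94]
    - [[0,0,0],[0,0,0],40]
    - [[0,0,0],[0,0,0],40]
    - [[0,0,0],[0,0,0],40]
    - [[0,0,0],[0,0,0],40]

```text
clock: 6.95
tool_pos: [0.5887, -0.351, 0.057]
tcp_rot: [[0.864, -0.083, -0.496], [-0.073, -0.997, 0.041], [-0.498, 0.001, -0.867]]
ft_force: [0.2, 0.1, -0.6]
finger_gap: 0.0574
grasp_force: 0.0
```

arm_command:
  rows:
    - [[0,0,0],[0,0,0],40]
    - [[0,0,0],[0,0,0],40]
    - [[0,0,0],[0,0,0],40]
    - [[0,0,0],[0,0,0],40]

```text
clock: 7.45
tool_pos: [0.5886, -0.3509, 0.0568]
tcp_rot: [[0.864, -0.083, -0.497], [-0.073, -0.997, 0.041], [-0.498, 0.001, -0.867]]
ft_force: [0.9, -0.6, -0.7]
finger_gap: 0.0481
grasp_force: 30.0
```

arm_command:
  rows:
    - [[0,0,0],[0,0,-0.3],40]
    - [[0,0,0],[0,0,-0.9],40]
    - [[0,0,0],[0,0,-1],40]
    - [[0,0,0],[0,0,-1],40]
    - [[0,0,0],[0,0,-1],40]
    - [[0,0,0],[0,0,-0.5],40]

```text
clock: 8.2
tool_pos: [0.636, -0.3549, 0.1394]
tcp_rot: [[0.865, -0.083, -0.495], [-0.073, -0.997, 0.04], [-0.497, 0.001, -0.868]]
ft_force: [-0.5, -0.1, -0.1]
finger_gap: 0.0484
grasp_force: 30.0
```

```bash
python3 - <<'E'
from h import *
print(to([0,0,0],FLIP)[1],manip.get_obs()["joints"])
E
```

```text
[-0.041  1.04  -0.164] [-28.45723179  50.32531557  39.71939183 -13.01896325 116.99742767
  63.20466469]
```

arm_command:
  rows:
    - [[-0.01,0.26,-0.041],[0,0,-0.5],40]
    - [[-0.01,0.26,-0.041],[0,0,-0.5],40]
    - [[-0.01,0.26,-0.041],[0,0,-0.5],40]
    - [[-0.01,0.26,-0.041],[0,0,-0.5],40]
    - [[0,0,0],[0,0,-0.9],40]
    - [[0,0,0],[-0.1,-0.9,-0.3],40]
    - [[0,0,0],[-0.2,-0.95,0],40]
    - [[0,0,0],[-0.2,-0.95,0],40]
    - [[0,0,0],[-0.2,-0.95,0],40]
    - [[0,0,0],[-0.2,-0.95,0],40]

```text
clock: 9.45
tool_pos: [0.6296, -0.2599, 0.1994]
tcp_rot: [[1.0, 0.001, -0.002], [0.001, -1.0, 0.002], [-0.002, -0.002, -1.0]]
ft_force: [0.0, -0.1, -0.3]
finger_gap: 0.0481
grasp_force: 30.0
```

arm_command:
  rows:
    - [[0,0,0],[-0.2,-0.95,0],40]
    - [[0,0,0],[-0.2,-0.95,0],40]
    - [[0,0,0],[-0.2,-0.95,0],40]
    - [[0,0,0],[-0.2,-0.95,0],40]
    - [[0,0,0],[-0.2,-0.95,0],40]
    - [[0,0,0],[-0.2,-0.95,0],40]
    - [[0,0,0],[-0.2,-0.95,0],40]
    - [[0,0,0],[-0.2,-0.95,0],40]
    - [[0,0,0],[-0.2,-0.95,0],40]
    - [[0,0,0],[-0.2,-0.95,0],40]

```text
clock: 10.7
tool_pos: [0.5897, -0.0704, 0.2002]
tcp_rot: [[1.0, -0.0, -0.001], [-0.0, -1.0, 0.001], [-0.001, -0.001, -1.0]]
ft_force: [0.1, -0.4, -1.0]
finger_gap: 0.0484
grasp_force: 30.0
```

arm_command:
  rows:
    - [[0,0,0],[-0.2,-0.95,0],40]
    - [[0,0,0],[-0.2,-0.95,0],40]
    - [[0,0,0],[-0.2,-0.95,0],40]
    - [[0,0,0],[-0.2,-0.95,0],40]
    - [[0,0,0],[-0.2,-0.95,0],40]
    - [[0,0,0],[-0.2,-0.95,0],40]
    - [[0,0,0],[-0.2,-0.95,0],40]
    - [[0,0,0],[-0.2,-0.95,0],40]
    - [[0,0,0],[0,0,0],40]

```text
clock: 11.82
tool_pos: [0.5576, 0.0817, 0.2005]
tcp_rot: [[1.0, 0.002, -0.001], [0.002, -1.0, 0.001], [-0.001, -0.001, -1.0]]
ft_force: [-0.2, -0.4, -0.9]
finger_gap: 0.0485
grasp_force: 30.0
```

```bash
python3 - <<'E'
from h import *
c=cam("wrist");f=manip.grab_frame("wrist");cv2.imwrite("pics/w3.png",f[:,:,::-1])
np.savez("w3.npz",K=c[0],o=c[1],A=c[2],f=f)
p,Rt=tool();print(p,Rt.round(3).tolist());print([proj(c,[[.5083,.1993,z]]).round(1).tolist() for z in(.01,.03,.046)])
E
```

```text
[0.55787392 0.08083342 0.20046002] [[1.0, 0.001, -0.001], [0.001, -1.0, 0.001], [-0.001, -0.001, -1.0]]
[[[225.6, 222.8]], [[220.8, 227.8]], [[216.6, 232.2]]]
```

View pics/w3.png

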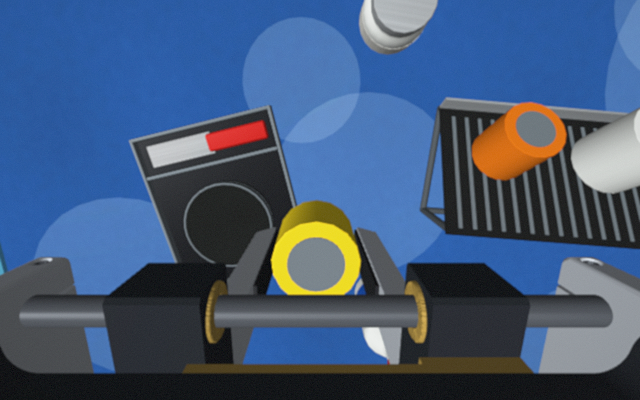

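```bash
python3 - <<'E'
from h import *
d=np.load("w3.npz");c=(d["K"],d["o"],d["A"]);f=d["f"]
p,Rt=tool();q,st=disc(f,(316,264),45);o,r=ray(c,q);a=(o-p)@Rt;v=r@Rt;print("inhand",q,st,(a+v*(-.035-a[2])/v[2]).round(4))
r=f[150:300,130:310];cv2.imwrite("pics/w3c.png",cv2.resize(cv2.convertScaleAbs(r[:,:,::-1],alpha=2,beta=0),None,fx=4,fy=4,interpolation=cv2.INTER_CUBIC))
for z in (.010,.015,.020,.025,.03,.035,.04,.046):
    t=np.linspace(0,2*np.pi,9)[:-1];X=np.c_[.5083+.055*np.cos(t),.1993+.055*np.sin(t),0*t+z];u=proj(c,X);print(z,u.min(0).round(1),u.max(0).round(1))
E
```

```text
inhand [315.70467836 263.94945698] [ 288  238   57   53 2394] [ 0.001  -0.0015 -0.035 ]
0.01 [183.1 180.8] [268.1 261.9]
0.015 [181.4 181.5] [267.4 263.6]
0.02 [179.7 182.2] [266.8 265.3]
0.025 [177.9 182.9] [266.2 267. ]
0.03 [176.  183.7] [265.5 268.8]
0.035 [174.2 184.4] [264.8 270.6]
0.04 [172.2 185.2] [264.1 272.4]
0.046 [169.9 186.2] [263.3 274.8]
```

View pics/w3c.png

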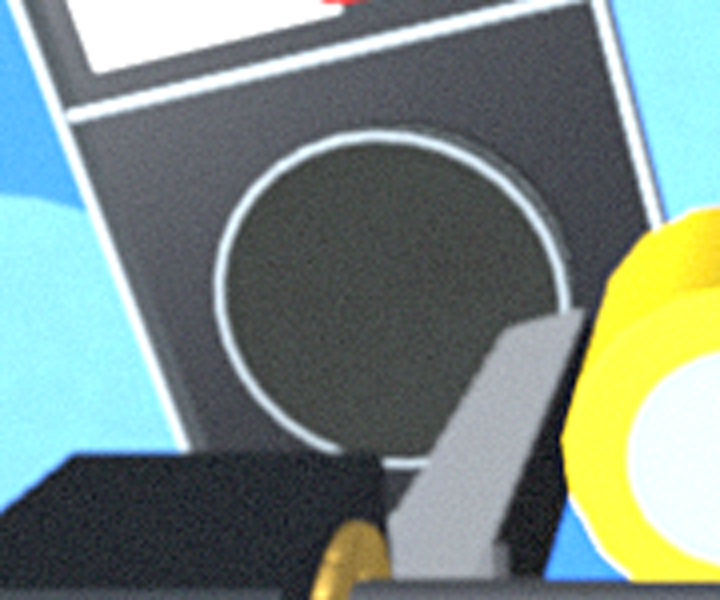

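arm_command:
  rows:
    - [[0,0,0],[-0.416,-0.943,0],40]
    - [[0,0,0],[-0.416,-0.943,0],40]
    - [[0,0,0],[-0.416,-0.943,0],40]
    - [[0,0,0],[-0.416,-0.943,0.3],40]
    - [[0,0,0],[-0.416,-0.943,0.6],40]
    - [[0,0,0],[-0.416,-0.943,1],40]
    - [[0,0,0],[0,0,1],40]
    - [[0,0,0],[0,0,1],40]
    - [[0,0,0],[0,0,1],40]

```text
clock: 13.0
tool_pos: [0.5069, 0.1944, 0.1011]
tcp_rot: [[1.0, 0.001, -0.002], [0.001, -1.0, 0.001], [-0.002, -0.001, -1.0]]
ft_force: [-0.8, -1.1, -0.4]
finger_gap: 0.048
grasp_force: 30.0
```

arm_command:
  rows:
    - [[0,0,0],[0,0,1],40]
    - [[0,0,0],[0,0,0.7],40]
    - [[0,0,0],[0,0,0.3],40]
    - [[0,0,0],[0,0,0],40]

```text
clock: 13.5
tool_pos: [0.5077, 0.1937, 0.0624]
tcp_rot: [[1.0, -0.0, -0.002], [-0.0, -1.0, 0.001], [-0.002, -0.001, -1.0]]
ft_force: [0.1, 0.6, 0.1]
finger_gap: 0.0483
grasp_force: 30.0
```

```bash
python3 - <<'E'
from h import *
c=cam("wrist");f=manip.grab_frame("wrist");p,Rt=tool();print(p,Rt.round(4).tolist())
np.savez("w4.npz",K=c[0],o=c[1],A=c[2],f=f,p=p,Rt=Rt);s=manip.grab_frame("side");sc=manip.grab_frame("scene")
a=cv2.resize(s[250:340,260:380],None,fx=3.3,fy=3.3,interpolation=2);b=cv2.resize(sc[140:230,360:480],None,fx=3.3,fy=3.3,interpolation=2)
w=cv2.resize(f[:300],(792,371))[60:300]
cv2.imwrite("pics/m4.png",np.vstack([np.hstack([a,b]),w])[:,:,::-1])
E
```

```text
[0.50813458 0.19378798 0.06284944] [[1.0, -0.0, -0.0008], [-0.0, -1.0, 0.0013], [-0.0008, -0.0013, -1.0]]
```

View pics/m4.png

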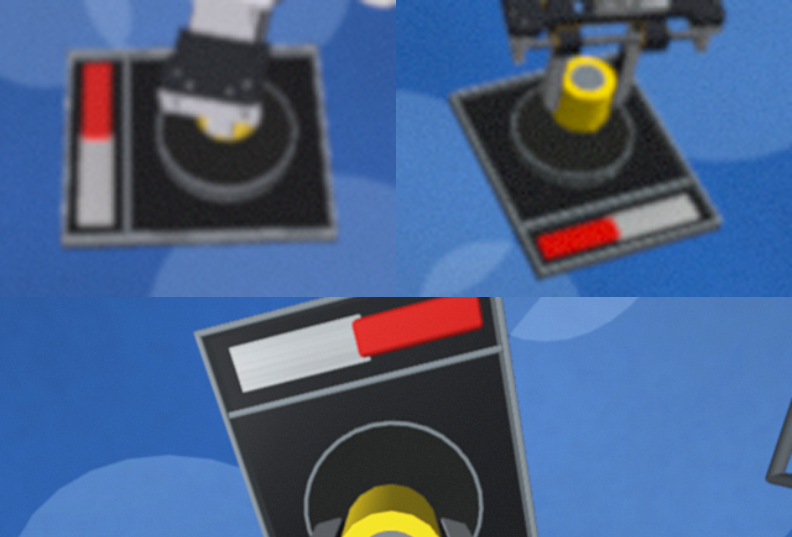

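```bash
python3 - <<'E'
from h import *
d=np.load("w4.npz");c=(d["K"],d["o"],d["A"])
t=np.linspace(0,2*np.pi,721)
def m(x):
    u=proj(c,np.c_[x[0]+.055*np.cos(t),x[1]+.055*np.sin(t),0*t+x[2]]);return np.array([u[:,0].min()-246.5,u[:,0].max()-390.3,u[:,1].min()-149.6])
print(least_squares(m,[.508,.194,.028],x_scale=[.01]*3).x)
d=np.load("w3.npz");c=(d["K"],d["o"],d["A"])
def m(x):
    u=proj(c,np.c_[x[0]+.055*np.cos(t),x[1]+.055*np.sin(t),0*t+x[2]]);return np.r_[u.min(0)-[183.5,182],u.max(0)-[272.7,267]]
print(least_squares(m,[.508,.194,.028],x_scale=[.01]*3).x)
E
```

```text
[0.50751984 0.19246909 0.02199434]
[0.50986813 0.19064185 0.02792831]
```

arm_command:
  rows:
    - [[0,0,0],[0,0.05,0.4],40]
    - [[0,0,0],[0,0.05,0.4],40]
    - [[0,0,0],[0,0,0],40]

```text
clock: 14.02
tool_pos: [0.507, 0.1913, 0.0457]
tcp_rot: [[1.0, -0.0, -0.003], [-0.0, -1.0, 0.001], [-0.003, -0.001, -1.0]]
ft_force: [-0.4, 0.6, -1.0]
finger_gap: 0.0482
grasp_force: 30.0
```

arm_command:
  rows:
    - [[0,0,0],[0,0,0.12],40]
    - [[0,0,0],[0,0,0],40]

```text
clock: 14.28
tool_pos: [0.5078, 0.1916, 0.0441]
tcp_rot: [[1.0, -0.0, -0.002], [-0.0, -1.0, 0.001], [-0.002, -0.001, -1.0]]
ft_force: [0.4, 0.4, -0.8]
finger_gap: 0.0481
grasp_force: 30.0
```

arm_command:
  rows:
    - [[0,0,0],[0,0,0.12],40]
    - [[0,0,0],[0,0,0],40]

```text
clock: 14.52
tool_pos: [0.5077, 0.1916, 0.0417]
tcp_rot: [[1.0, -0.0, -0.002], [-0.0, -1.0, 0.001], [-0.002, -0.001, -1.0]]
ft_force: [0.8, -0.4, -0.6]
finger_gap: 0.0479
grasp_force: 30.0
```

arm_command:
  rows:
    - [[0,0,0],[0,0,0.1],40]
    - [[0,0,0],[0,0,0],40]

```text
clock: 14.78
tool_pos: [0.5077, 0.1916, 0.0396]
tcp_rot: [[1.0, -0.0, -0.002], [-0.0, -1.0, 0.001], [-0.002, -0.001, -1.0]]
ft_force: [-0.2, -0.5, -1.4]
finger_gap: 0.0485
grasp_force: 30.0
```

arm_command:
  rows:
    - [[0,0,0],[0,0,0.1],40]
    - [[0,0,0],[0,0,0],40]

```text
clock: 15.02
tool_pos: [0.5077, 0.1916, 0.0376]
tcp_rot: [[1.0, -0.0, -0.002], [-0.0, -1.0, 0.001], [-0.002, -0.001, -1.0]]
ft_force: [-0.6, -0.1, 0.3]
finger_gap: 0.0483
grasp_force: 30.0
```

arm_command:
  rows:
    - [[0,0,0],[0,0,0.08],40]
    - [[0,0,0],[0,0,0],40]

```text
clock: 15.28
tool_pos: [0.5079, 0.1917, 0.037]
tcp_rot: [[1.0, 0.0, -0.001], [0.0, -1.0, 0.001], [-0.001, -0.001, -1.0]]
ft_force: [-1.9, -0.5, 4.9]
finger_gap: 0.0483
grasp_force: 30.0
```

arm_command:
  rows:
    - [[0,0,0],[0,0,-0.03],40]
    - [[0,0,0],[0,0,0],80]
    - [[0,0,0],[0,0,0],80]
    - [[0,0,0],[0,0,0],80]
    - [[0,0,0],[0,0,0],80]
    - [[0,0,0],[0,0,0],80]
    - [[0,0,0],[0,0,-0.5],80]
    - [[0,0,0],[0,0,-1],94]
    - [[0,0,0],[0,0,-1],94]
    - [[0,0,0],[0,0,-1],94]

```text
clock: 16.52
tool_pos: [0.5081, 0.1916, 0.1082]
tcp_rot: [[1.0, -0.0, -0.001], [-0.0, -1.0, 0.001], [-0.001, -0.001, -1.0]]
ft_force: [0.1, 0.4, 0.5]
finger_gap: 0.0941
grasp_force: 0.0
```

arm_command:
  rows:
    - [[0,0,0],[0,0,-1],94]
    - [[0,0,0],[0,0,-1],94]
    - [[0,0,0],[0,0,-1],94]
    - [[0,0,0],[0,0,-1],94]
    - [[0,0,0],[0,0,0],94]

```text
clock: 17.15
tool_pos: [0.5092, 0.1918, 0.1889]
tcp_rot: [[1.0, -0.0, 0.003], [-0.0, -1.0, 0.002], [0.003, -0.002, -1.0]]
ft_force: [0.2, 0.6, -0.0]
finger_gap: 0.094
grasp_force: 0.0
```

```bash
cat >> h.py <<'E'
def top(uv,z,r=45):
    c=cam("wrist");f=manip.grab_frame("wrist");q,s=disc(f,uv,r);return q,s,onz(c,q,z),c,f
E
python3 - <<'E'
from h import *
p,Rt=tool();c=cam("wrist");u=proj(c,[[.509,.1916,.0254+.046]])[0];print(p,u)
q,s,X,c,f=top(u,.0714);print(q,s,X)
B=drain(-4.75);C=np.array([.5745,-.2336,.055]);X=[.0197,.1165,0]
Bm=B@FLIP
p2=C+B@np.array([.0197,.1165,.12]);print("standoff medium",p2.round(4),(p2-p).round(4),to(p2,Bm))
for v in(X,):print(to(C+B@np.array([.0197,.1165,.12]),FLIP)[0])
E
```

```text
[0.50920963 0.19176983 0.18894022] [316.86156161 199.61104119]
[316.16207951 200.882263  ] [302 187  29  29 654] [0.50766974 0.19231074 0.0714    ]
standoff medium [ 0.6609 -0.1239  0.1491] [ 0.1517 -0.3157 -0.0399] (array([152.6, 315.5,  38.1]), array([ 0.04 , -1.047,  0.163]))
[152.6 315.5  38.1]
```

arm_command:
  rows:
    - [[0,0,0],[0.477,0.986,0],94]
    - [[0,0,0],[0.477,0.986,0],94]
    - [[0,0,0],[0.477,0.986,0],94]
    - [[0,0,0],[0.477,0.986,0],94]
    - [[0,0,0],[0.477,0.986,0],94]
    - [[0,0,0],[0.477,0.986,0],94]
    - [[0,0,0],[0.477,0.986,0],94]
    - [[0,0,0],[0.477,0.986,0],94]
    - [[0,0,0],[0.477,0.986,0],94]
    - [[0,0,0],[0.477,0.986,0],94]

```text
clock: 18.45
tool_pos: [0.604, -0.0071, 0.1865]
tcp_rot: [[1.0, -0.0, -0.001], [-0.0, -1.0, 0.001], [-0.001, -0.001, -1.0]]
ft_force: [0.1, -0.0, 0.4]
finger_gap: 0.094
grasp_force: 0.0
```

arm_command:
  rows:
    - [[0,0,0],[0.477,0.986,0.1],94]
    - [[0,0,0],[0.477,0.986,0.2],94]
    - [[0,0,0],[0.477,0.986,0.4],94]
    - [[0,0,0],[0.477,0.986,0.4],94]
    - [[0,0,0],[0.477,0.986,0.4],94]
    - [[0,0,0],[0.477,0.986,0.4],94]
    - [[0.01,-0.262,0.041],[0,0,0],94]
    - [[0.01,-0.262,0.041],[0,0,0],94]
    - [[0.01,-0.262,0.041],[0,0,0],94]
    - [[0.01,-0.262,0.041],[0,0,0],94]

```text
clock: 19.7
tool_pos: [0.6613, -0.1246, 0.1482]
tcp_rot: [[0.861, -0.084, -0.502], [-0.073, -0.996, 0.042], [-0.504, 0.001, -0.864]]
ft_force: [0.6, 0.2, 0.6]
finger_gap: 0.0941
grasp_force: 0.0
```

arm_command:
  rows:
    - [[0,0,0],[0,0,0],94]
    - [[0,0,0],[0,0,0],94]

```text
clock: 19.95
tool_pos: [0.6604, -0.1243, 0.1482]
tcp_rot: [[0.862, -0.083, -0.499], [-0.072, -0.997, 0.041], [-0.501, 0.001, -0.865]]
ft_force: [-0.4, -1.4, 0.7]
finger_gap: 0.0939
grasp_force: 0.0
```

```bash
python3 - <<'E'
from h import *
B=drain(-4.75);C=np.array([.5745,-.2336,.055])
p,Rt=tool();c=cam("wrist");u=proj(c,C+B@[.0197,.1165,.056])[0];print(p,u)
f=manip.grab_frame("wrist");q,s=disc(f,u,45);o,r=ray(c,q);a=(o-C)@B;v=r@B;X=a+v*(.056-a[2])/v[2];print(q,s,X.round(4))
print(to(C+B@[X[0],X[1],.0155],B@FLIP))
E
```

```text
[ 0.66039158 -0.12428644  0.14816072] [315.91741217 214.48977744]
[315.14682823 215.38845331] [ 294  195   43   42 1403] [0.0189 0.1171 0.056 ]
(array([ -0. ,  -1.1, 104.5]), array([ 0.001, -0.001, -0.002]))
```

arm_command:
  rows:
    - [[0,0,0],[0,-0.009,0.87],80]
    - [[0,0,0],[0,-0.009,0.87],80]
    - [[0,0,0],[0,-0.009,0.87],80]
    - [[0,0,0],[0.02,-0.009,0.87],80]
    - [[0,0,0],[0,-0.009,0.87],80]
    - [[0,0,0],[0,-0.009,0.87],80]
    - [[0,0,0],[0,0,0],80]
    - [[0,0,0],[0,0,0],50]
    - [[0,0,0],[0,0,0],50]
    - [[0,0,0],[0,0,0],50]

```text
clock: 21.25
tool_pos: [0.6095, -0.1188, 0.0584]
tcp_rot: [[0.863, -0.083, -0.499], [-0.073, -0.997, 0.041], [-0.5, 0.001, -0.866]]
ft_force: [0.7, 0.6, 2.1]
finger_gap: 0.0583
grasp_force: 30.0
```

arm_command:
  rows:
    - [[0,0,0],[0,0,0],50]
    - [[0,0,0],[0,0,0],50]
    - [[0,0,0],[0,0,0],50]

```text
clock: 21.62
tool_pos: [0.6095, -0.1188, 0.0583]
tcp_rot: [[0.863, -0.083, -0.499], [-0.073, -0.997, 0.041], [-0.5, 0.001, -0.866]]
ft_force: [2.5, -0.1, 5.7]
finger_gap: 0.0585
grasp_force: 30.0
```

arm_command:
  rows:
    - [[0,0,0],[0,0,-0.3],50]
    - [[0,0,0],[0,0,-0.9],50]
    - [[0,0,0],[0,0,-1],50]
    - [[0,0,0],[0,0,-1],50]
    - [[0,0,0],[0,0,-0.8],50]
    - [[-0.01,0.26,-0.041],[0,0,-0.5],50]
    - [[-0.01,0.26,-0.041],[0,0,-0.5],50]
    - [[-0.01,0.26,-0.041],[0,0,-0.5],50]
    - [[-0.01,0.26,-0.041],[0,0,-0.5],50]
    - [[0,0,0],[0,0,0],50]

```text
clock: 22.88
tool_pos: [0.6592, -0.1226, 0.1658]
tcp_rot: [[1.0, -0.001, -0.006], [-0.001, -1.0, 0.001], [-0.006, -0.001, -1.0]]
ft_force: [-0.9, 0.1, -0.7]
finger_gap: 0.0587
grasp_force: 30.0
```

```bash
python3 - <<'E'
from h import *
print(tool()[0],to([.5078,.1917,.16],FLIP))
E
```

```text
[ 0.65922002 -0.12260616  0.16581913] (array([-151.7, -314.1,    7.2]), array([-0.003,  0.012, -0.002]))
```

arm_command:
  rows:
    - [[-0.003,0.01,-0.002],[-0.474,-0.982,0],50]
    - [[0,0,0],[-0.474,-0.982,0],50]
    - [[0,0,0],[-0.474,-0.982,0],50]
    - [[0,0,0],[-0.474,-0.982,0],50]
    - [[0,0,0],[-0.474,-0.982,0],50]
    - [[0,0,0],[-0.474,-0.982,0],50]
    - [[0,0,0],[-0.474,-0.982,0],50]
    - [[0,0,0],[-0.474,-0.982,0],50]
    - [[0,0,0],[-0.474,-0.982,0],50]
    - [[0,0,0],[-0.474,-0.982,0],50]

```text
clock: 24.12
tool_pos: [0.566, 0.0747, 0.1645]
tcp_rot: [[1.0, 0.001, -0.0], [0.001, -1.0, -0.0], [-0.0, 0.0, -1.0]]
ft_force: [-0.0, 0.1, -0.1]
finger_gap: 0.0585
grasp_force: 30.0
```

arm_command:
  rows:
    - [[0,0,0],[-0.474,-0.982,0],50]
    - [[0,0,0],[-0.474,-0.982,0],50]
    - [[0,0,0],[-0.474,-0.982,0],50]
    - [[0,0,0],[-0.474,-0.982,0],50]
    - [[0,0,0],[-0.474,-0.982,0],50]
    - [[0,0,0],[-0.474,-0.982,0],50]
    - [[0,0,0],[0,0,0],50]
    - [[0,0,0],[0,0,0],50]
    - [[0,0,0],[0,0,0],50]

```text
clock: 25.25
tool_pos: [0.5101, 0.1906, 0.1644]
tcp_rot: [[1.0, 0.0, -0.0], [0.0, -1.0, -0.001], [-0.0, 0.001, -1.0]]
ft_force: [0.2, 0.8, -0.8]
finger_gap: 0.0583
grasp_force: 30.0
```

```bash
python3 - <<'E'
from h import *
p,Rt=tool();c=cam("wrist");print(p,Rt.round(4).tolist());f=manip.grab_frame("wrist");np.savez("w5.npz",K=c[0],o=c[1],A=c[2],f=f,p=p,Rt=Rt)
u=proj(c,[p+Rt@[0,0,-.0405]])[0];q,st=disc(f,u,50);o,r=ray(c,q);a=(o-p)@Rt;v=r@Rt;print("inhand",u,q,st,(a+v*(-.0405-a[2])/v[2]).round(4))
d=np.load("w3.npz");hs=[]
def outer(f,lo,hi,roi):
    h=cv2.cvtColor(f,cv2.COLOR_RGB2HSV);m=cv2.inRange(h,lo,hi);return m
cv2.imwrite("pics/w5.png",cv2.resize(f[150:320,220:420],None,fx=3,fy=3,interpolation=2)[:,:,::-1])
E
```

```text
[0.51005066 0.1906125  0.16439719] [[1.0, 0.0002, -0.0002], [0.0002, -1.0, -0.0005], [-0.0002, 0.0005, -1.0]]
inhand [316.96833805 271.11434857] [315.72591263 269.15290245] [ 280  240   72   55 3342] [ 0.0011 -0.0006 -0.0405]
```

View pics/w5.png

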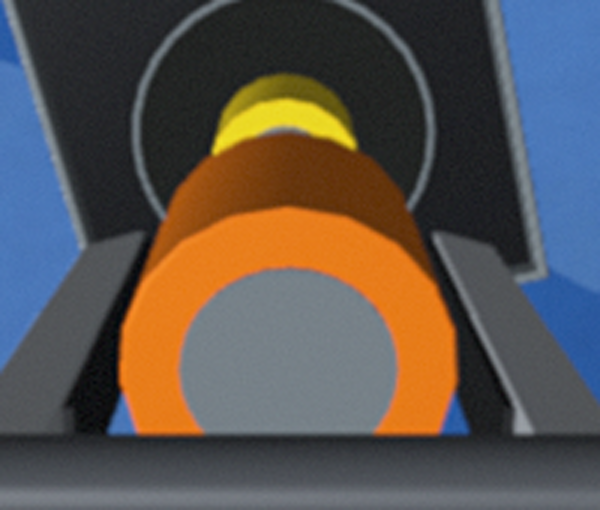

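```bash
cat >> h.py <<'E'
def facefit(f,c,p,Rt,col,Rr,h0,rowmax,box):
    """fit the rim circle of the closed end: x,y,(z) in the tool frame"""
    hsv=cv2.cvtColor(f,cv2.COLOR_RGB2HSV);H,S_,V=[hsv[...,i].astype(int) for i in range(3)]
    lo,hi,vmin=col;m=((H>=lo)&(H<=hi)&(S_>120)&(V>vmin)).astype(np.uint8)
    k=np.zeros_like(m);k[box[1]:box[3],box[0]:box[2]]=1;m*=k
    m=cv2.morphologyEx(m,cv2.MORPH_OPEN,np.ones((3,3),np.uint8))
    ct=np.vstack(cv2.findContours(m,cv2.RETR_EXTERNAL,cv2.CHAIN_APPROX_NONE)[0])
    pts=cv2.convexHull(ct)[:,0].astype(float);al=ct[:,0].astype(float)
    hull=cv2.convexHull(ct);al=np.array([q for q in al if abs(cv2.pointPolygonTest(hull,tuple(map(float,q)),True))<1.5 and q[1]<rowmax])
    t=np.linspace(0,2*np.pi,361)
    def res(x,z=h0):
        u=proj(c,p+np.c_[x[0]+Rr*np.cos(t),x[1]+Rr*np.sin(t),0*t+(x[2] if len(x)>2 else z)]@Rt.T)
        poly=u.astype(np.float32).reshape(-1,1,2)
        return np.array([cv2.pointPolygonTest(poly,tuple(map(float,q)),True)-.5 for q in al])
    a=least_squares(res,[0,0],x_scale=[.001]*2,diff_step=1e-3,loss="soft_l1",method="trf") if 0 else least_squares(lambda x:res(x/1000),[.5,.1],diff_step=.05,loss="soft_l1")
    b=least_squares(lambda x:res(x/1000),[.5,.1,h0*1000],diff_step=.02,loss="soft_l1")
    print(len(al),al.min(0),al.max(0),"2par",a.x.round(2),a.cost.round(1),"3par",b.x.round(2),b.cost.round(1))
E
python3 - <<'E'
from h import *
d=np.load("w3.npz");c=(d["K"],d["o"],d["A"]);p=np.array([.55787,.08083,.20046]);Rt=np.array([[1,.001,-.001],[.001,-1,.001],[-.001,-.001,-1]])
f=d["f"];print(cv2.cvtColor(f,cv2.COLOR_RGB2HSV)[[215,240],[316,316]])
facefit(f,c,p,Rt,(20,35,200),.024,-.0346,291,(260,195,375,295))
d=np.load("w5.npz");c=(d["K"],d["o"],d["A"]);f=d["f"];print(cv2.cvtColor(f,cv2.COLOR_RGB2HSV)[[205,230],[316,316]])
facefit(f,c,d["p"],d["Rt"],(5,18,190),.029,-.0405,291,(250,190,385,294))
E
```

```text
[[ 26 222 108]
 [104  34 142]]
177 [272. 222.] [359. 290.] 2par [-0.11 -1.83] 125.7 3par [ -1.98  -1.73 -28.44] 11.7
[[ 13 219 106]
 [ 14 224 233]]
191 [260. 219.] [371. 290.] 2par [-1.79 -0.92] 95.6 3par [ -3.02  -0.85 -35.86] 16.0
```

arm_command:
  rows:
    - [[0,0,0],[-0.045,-0.055,0.89],50]
    - [[0,0,0],[0,0,0.89],50]
    - [[0,0,0],[0,0,0.89],50]
    - [[0,0,0],[0,0,0.89],50]
    - [[0,0,0],[0,0,0],50]
    - [[0,0,0],[0,0,0],50]

```text
clock: 26.05
tool_pos: [0.5094, 0.1921, 0.0938]
tcp_rot: [[1.0, 0.0, 0.001], [0.0, -1.0, -0.0], [0.001, 0.0, -1.0]]
ft_force: [-0.5, -1.1, -1.2]
finger_gap: 0.0584
grasp_force: 30.0
```

```bash
python3 - <<'E'
from h import *
p,Rt=tool();c=cam("wrist");print(p,Rt.round(4).tolist());f=manip.grab_frame("wrist");np.savez("w6.npz",K=c[0],o=c[1],A=c[2],f=f,p=p,Rt=Rt)
facefit(f,c,p,Rt,(5,18,190),.029,-.0359,291,(250,190,385,294))
facefit(f,c,p,Rt,(5,18,190),.029,-.0405,291,(250,190,385,294))
E
```

```text
[0.50942688 0.19208604 0.09380832] [[1.0, 0.0004, 0.0006], [0.0004, -1.0, -0.0], [0.0006, 0.0, -1.0]]
191 [260. 219.] [371. 290.] 2par [-2.92 -0.85] 14.0 3par [ -2.86  -0.85 -36.13] 13.7
191 [260. 219.] [371. 290.] 2par [-1.7 -0.9] 88.3 3par [ -2.86  -0.85 -36.13] 13.7
```

arm_command:
  rows:
    - [[0,0,0],[-0.01,0.02,0.15],50]
    - [[0,0,0],[0,0,0],50]

```text
clock: 26.35
tool_pos: [0.5086, 0.1919, 0.0905]
tcp_rot: [[1.0, 0.001, -0.0], [0.001, -1.0, -0.0], [-0.0, 0.0, -1.0]]
ft_force: [-0.2, 0.1, -0.4]
finger_gap: 0.0586
grasp_force: 30.0
```

arm_command:
  rows:
    - [[0,0,0],[0,0,0.1],50]
    - [[0,0,0],[0,0,0],50]

```text
clock: 26.6
tool_pos: [0.5084, 0.1919, 0.0881]
tcp_rot: [[1.0, 0.001, -0.001], [0.001, -1.0, -0.0], [-0.001, 0.0, -1.0]]
ft_force: [-0.0, 0.6, -0.8]
finger_gap: 0.0579
grasp_force: 30.0
```

arm_command:
  rows:
    - [[0,0,0],[0.03,0,0.1],50]
    - [[0,0,0],[0,0,0],50]

```text
clock: 26.85
tool_pos: [0.5091, 0.1919, 0.0861]
tcp_rot: [[1.0, 0.001, -0.001], [0.001, -1.0, -0.0], [-0.001, 0.0, -1.0]]
ft_force: [0.3, 0.5, -1.4]
finger_gap: 0.0582
grasp_force: 30.0
```

arm_command:
  rows:
    - [[0,0,0],[0,0,0.1],50]
    - [[0,0,0],[0,0,0],50]

```text
clock: 27.1
tool_pos: [0.5089, 0.1919, 0.084]
tcp_rot: [[1.0, 0.001, -0.001], [0.001, -1.0, -0.0], [-0.001, 0.0, -1.0]]
ft_force: [0.1, -0.7, 0.1]
finger_gap: 0.0581
grasp_force: 30.0
```

arm_command:
  rows:
    - [[0,0,0],[0,0,0.12],50]
    - [[0,0,0],[0,0,0],50]

```text
clock: 27.35
tool_pos: [0.5089, 0.1918, 0.0816]
tcp_rot: [[1.0, 0.001, -0.001], [0.001, -1.0, -0.0], [-0.001, 0.0, -1.0]]
ft_force: [0.5, -0.2, 0.0]
finger_gap: 0.0582
grasp_force: 30.0
```

arm_command:
  rows:
    - [[0,0,0],[0.01,0,0.12],50]
    - [[0,0,0],[0,0,0],50]

```text
clock: 27.6
tool_pos: [0.5092, 0.1918, 0.0792]
tcp_rot: [[1.0, 0.001, -0.001], [0.001, -1.0, -0.0], [-0.001, 0.0, -1.0]]
ft_force: [-0.0, -0.7, -1.0]
finger_gap: 0.0584
grasp_force: 30.0
```

arm_command:
  rows:
    - [[0,0,0],[0,0,0.2],50]
    - [[0,0,0],[0,0,0.2],50]
    - [[0,0,0],[0,0,0.2],50]
    - [[0,0,0],[0,0,0.15],50]
    - [[0,0,0],[0,0,0],50]

```text
clock: 28.22
tool_pos: [0.5091, 0.1918, 0.0641]
tcp_rot: [[1.0, 0.001, -0.001], [0.001, -1.0, -0.0], [-0.001, 0.0, -1.0]]
ft_force: [-0.3, -0.0, 0.1]
finger_gap: 0.0583
grasp_force: 30.0
```

arm_command:
  rows:
    - [[0,0,0],[0,0,0.25],50]
    - [[0,0,0],[0,0,0.25],50]
    - [[0,0,0],[0,0,0.25],50]
    - [[0,0,0],[0,0,0.15],50]
    - [[0,0,0],[0,0,0],50]

```text
clock: 28.85
tool_pos: [0.5091, 0.1918, 0.0461]
tcp_rot: [[1.0, 0.001, -0.001], [0.001, -1.0, -0.0], [-0.001, 0.0, -1.0]]
ft_force: [0.3, -0.2, -0.2]
finger_gap: 0.0583
grasp_force: 30.0
```

arm_command:
  rows:
    - [[0,0,0],[0,0,0.12],50]
    - [[0,0,0],[0,0,0],50]

```text
clock: 29.1
tool_pos: [0.5093, 0.1919, 0.044]
tcp_rot: [[1.0, 0.001, -0.0], [0.001, -1.0, -0.0], [-0.0, 0.0, -1.0]]
ft_force: [1.1, -0.1, -0.4]
finger_gap: 0.0584
grasp_force: 30.0
```

arm_command:
  rows:
    - [[0,0,0],[0,0,0.08],50]
    - [[0,0,0],[0,0,0],50]

```text
clock: 29.35
tool_pos: [0.5093, 0.1919, 0.0424]
tcp_rot: [[1.0, 0.001, -0.0], [0.001, -1.0, -0.0], [-0.0, 0.0, -1.0]]
ft_force: [0.2, 0.0, -1.3]
finger_gap: 0.0582
grasp_force: 30.0
```

arm_command:
  rows:
    - [[0,0,0],[0,0,0.08],50]
    - [[0,0,0],[0,0,0],50]

```text
clock: 29.6
tool_pos: [0.5092, 0.1919, 0.0407]
tcp_rot: [[1.0, 0.001, -0.001], [0.001, -1.0, -0.0], [-0.001, 0.0, -1.0]]
ft_force: [0.5, -0.0, -1.1]
finger_gap: 0.0581
grasp_force: 30.0
```

arm_command:
  rows:
    - [[0,0,0],[0,0,0.07],50]
    - [[0,0,0],[0,0,0],50]

```text
clock: 29.85
tool_pos: [0.5095, 0.1919, 0.04]
tcp_rot: [[1.0, 0.001, 0.0], [0.001, -1.0, -0.0], [0.0, 0.0, -1.0]]
ft_force: [-1.2, 0.3, 3.6]
finger_gap: 0.0583
grasp_force: 30.0
```

arm_command:
  rows:
    - [[0,0,0],[0,0,0.06],50]
    - [[0,0,0],[0,0,0],50]

```text
clock: 30.1
tool_pos: [0.5095, 0.1919, 0.0397]
tcp_rot: [[1.0, 0.001, 0.001], [0.001, -1.0, -0.0], [0.001, 0.0, -1.0]]
ft_force: [-1.6, -0.2, 10.0]
finger_gap: 0.0584
grasp_force: 30.1
```

arm_command:
  rows:
    - [[0,0,0],[0,0,-0.06],50]
    - [[0,0,0],[0,0,0],84]
    - [[0,0,0],[0,0,0],84]
    - [[0,0,0],[0,0,0],84]
    - [[0,0,0],[0,0,0],84]
    - [[0,0,0],[0,0,0],84]
    - [[0,0,0],[0,0,-0.5],84]
    - [[0,0,0],[0,0,-1],94]
    - [[0,0,0],[0,0,-1],94]
    - [[0,0,0],[0,0,-1],94]

```text
clock: 31.35
tool_pos: [0.5096, 0.1919, 0.1109]
tcp_rot: [[1.0, 0.001, 0.001], [0.001, -1.0, 0.0], [0.001, -0.0, -1.0]]
ft_force: [0.0, 0.2, -0.7]
finger_gap: 0.0936
grasp_force: 0.0
```

arm_command:
  rows:
    - [[0,0,0],[0,0,-1],94]
    - [[0,0,0],[0,0,-1],94]
    - [[0,0,0],[0,0,-1],94]
    - [[0,0,0],[0,0,-1],94]
    - [[0,0,0],[0,0,0],94]

```text
clock: 31.98
tool_pos: [0.5106, 0.1922, 0.1916]
tcp_rot: [[1.0, 0.001, 0.004], [0.001, -1.0, 0.001], [0.004, -0.001, -1.0]]
ft_force: [0.1, 0.6, 0.1]
finger_gap: 0.0942
grasp_force: 0.0
```

```bash
python3 - <<'E'
from h import *
p,Rt=tool();c=cam("wrist");f=manip.grab_frame("wrist");np.savez("w7.npz",K=c[0],o=c[1],A=c[2],f=f,p=p,Rt=Rt)
u=proj(c,[[.508,.192,.0762]])[0];q,s=disc(f,u,50);print(p,u,q,s,onz(c,q,.0762),onz(c,q,.0812))
B=drain(-4.75);C=np.array([.5745,-.2336,.055])
print(to(C+B@np.array([.0192,.0,.13]),B@FLIP))
cv2.imwrite("pics/w7.png",f[:,:,::-1])
E
```

```text
[0.5105584  0.19223477 0.19156879] [316.75614015 202.48091747] [316.26060606 203.8       ] [299 187  36  35 990] [0.5066234  0.19249924 0.0762    ] [0.50786459 0.19250268 0.0812    ]
(array([145.7, 432.5,  32.4]), array([ 0.043, -1.049,  0.164]))
```

View pics/w7.png

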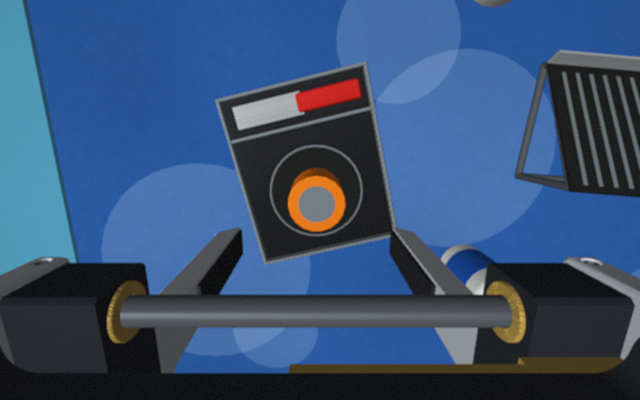

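arm_command:
  rows:
    - [[0,0,0],[0.331,0.983,0],94]
    - [[0,0,0],[0.331,0.983,0],94]
    - [[0,0,0],[0.331,0.983,0],94]
    - [[0,0,0],[0.331,0.983,0],94]
    - [[0,0,0],[0.331,0.983,0],94]
    - [[0,0,0],[0.331,0.983,0],94]
    - [[0,0,0],[0.331,0.983,0],94]
    - [[0,0,0],[0.331,0.983,0],94]
    - [[0,0,0],[0.331,0.983,0],94]
    - [[0,0,0],[0.331,0.983,0],94]

```text
clock: 33.28
tool_pos: [0.5762, -0.006, 0.1895]
tcp_rot: [[1.0, 0.001, -0.0], [0.001, -1.0, -0.0], [-0.0, 0.0, -1.0]]
ft_force: [0.1, 0.3, 0.5]
finger_gap: 0.0941
grasp_force: 0.0
```

arm_command:
  rows:
    - [[0,0,0],[0.331,0.983,0],94]
    - [[0,0,0],[0.331,0.983,0],94]
    - [[0,0,0],[0.331,0.983,0],94]
    - [[0,0,0],[0.331,0.983,0],94]
    - [[0,0,0],[0.331,0.983,0],94]
    - [[0,0,0],[0.331,0.983,0],94]
    - [[0,0,0],[0.331,0.983,0.2],94]
    - [[0,0,0],[0.331,0.983,0.2],94]
    - [[0,0,0],[0.331,0.983,0.3],94]
    - [[0,0,0],[0.331,0.983,0.3],94]

```text
clock: 34.52
tool_pos: [0.6425, -0.2025, 0.1688]
tcp_rot: [[1.0, 0.001, -0.001], [0.001, -1.0, 0.0], [-0.001, -0.0, -1.0]]
ft_force: [-1.3, -0.1, 0.6]
finger_gap: 0.0939
grasp_force: 0.0
```

arm_command:
  rows:
    - [[0,0,0],[0.331,0.983,0.3],94]
    - [[0,0,0],[0.331,0.983,0.3],94]
    - [[0.011,-0.262,0.041],[0,0,0],94]
    - [[0.011,-0.262,0.041],[0,0,0],94]
    - [[0.011,-0.262,0.041],[0,0,0],94]
    - [[0.01,-0.262,0.041],[0,0,0],94]
    - [[0,0,0],[0,0,0],94]
    - [[0,0,0],[0,0,0],94]

```text
clock: 35.52
tool_pos: [0.6553, -0.2408, 0.1575]
tcp_rot: [[0.863, -0.083, -0.498], [-0.072, -0.997, 0.041], [-0.5, 0.0, -0.866]]
ft_force: [-0.7, -0.4, 1.2]
finger_gap: 0.0943
grasp_force: 0.0
```

```bash
python3 - <<'E'
from h import *
B=drain(-4.75);C=np.array([.5745,-.2336,.055])
p,Rt=tool();c=cam("wrist");u=proj(c,C+B@[.0192,0,.066])[0];print(p,u)
f=manip.grab_frame("wrist");q,s=disc(f,u,45);o,r=ray(c,q);a=(o-C)@B;v=r@B;X=a+v*(.066-a[2])/v[2];print(q,s,X.round(4))
print(to(C+B@[X[0],X[1],.0225],B@FLIP))
E
```

```text
[ 0.65525563 -0.24081628  0.15745629] [315.83934972 214.20431046]
[316.22720326 213.90015283] [ 291  190   51   49 1963] [ 0.0195 -0.0003  0.066 ]
(array([  1.2,  -0.3, 107.9]), array([ 0.002, -0.003, -0.001]))
```

arm_command:
  rows:
    - [[0,0,0],[0,0,0.87],94]
    - [[0,0,0],[0,-0.01,0.87],94]
    - [[0,0,0],[0,0,0.87],90]
    - [[0,0,0],[0,0,0.87],86]
    - [[0,0,0],[0,0,0.87],86]
    - [[0,0,0],[0,0,0.87],86]
    - [[0,0,0],[0,0,0],86]
    - [[0,0,0],[0,0,0],60]
    - [[0,0,0],[0,0,0],60]
    - [[0,0,0],[0,0,0],60]

```text
clock: 36.83
tool_pos: [0.6041, -0.2362, 0.0681]
tcp_rot: [[0.864, -0.082, -0.497], [-0.072, -0.997, 0.04], [-0.499, 0.001, -0.867]]
ft_force: [2.2, -0.1, 3.8]
finger_gap: 0.068
grasp_force: 30.0
```

arm_command:
  rows:
    - [[0,0,0],[0,0,0],60]
    - [[0,0,0],[0,0,0],60]
    - [[0,0,0],[0,0,0],60]

```text
clock: 37.2
tool_pos: [0.6041, -0.2362, 0.0681]
tcp_rot: [[0.863, -0.082, -0.498], [-0.072, -0.997, 0.04], [-0.499, 0.001, -0.866]]
ft_force: [3.0, 0.5, 5.3]
finger_gap: 0.068
grasp_force: 30.0
```

arm_command:
  rows:
    - [[0,0,0],[0,0,-0.3],60]
    - [[0,0,0],[0,0,-0.9],60]
    - [[0,0,0],[0,0,-1],60]
    - [[0,0,0],[0,0,-1],60]
    - [[0,0,0],[0,0,-0.8],60]
    - [[-0.01,0.26,-0.041],[0,0,-0.5],60]
    - [[-0.01,0.26,-0.041],[0,0,-0.5],60]
    - [[-0.01,0.26,-0.041],[0,0,-0.5],60]
    - [[-0.01,0.26,-0.041],[0,0,-0.5],60]
    - [[0,0,0],[0,0,0],60]

```text
clock: 38.45
tool_pos: [0.6538, -0.2401, 0.1755]
tcp_rot: [[1.0, -0.001, -0.005], [-0.001, -1.0, 0.001], [-0.005, -0.001, -1.0]]
ft_force: [0.1, -0.2, -0.7]
finger_gap: 0.0681
grasp_force: 30.0
```

```bash
python3 - <<'E'
from h import *
C=np.array([.5745,-.2336,.055]);B=drain(-4.75)
print(((np.array([.6041,-.2362,.0681])-C)@B),((np.array([.6095,-.1188,.0583])-C)@B),((np.array([.5886,-.3509,.0568])-C)@B))
print(tool()[0],to([.5092,.1919,.16],FLIP))
E
```

```text
[ 0.01918277 -0.00013995  0.02620175] [0.02032402 0.11730401 0.01554459] [ 0.01968107 -0.11572954  0.01344133]
[ 0.65381937 -0.24006258  0.17546596] (array([-144.9, -431.8,   16.7]), array([-0.002,  0.009, -0.002]))
```

arm_command:
  rows:
    - [[-0.002,0.009,-0.002],[-0.329,-0.981,0],60]
    - [[0,0,0],[-0.329,-0.981,0],60]
    - [[0,0,0],[-0.329,-0.981,0],60]
    - [[0,0,0],[-0.329,-0.981,0],60]
    - [[0,0,0],[-0.329,-0.981,0],60]
    - [[0,0,0],[-0.329,-0.981,0],60]
    - [[0,0,0],[-0.329,-0.981,0],60]
    - [[0,0,0],[-0.329,-0.981,0],60]
    - [[0,0,0],[-0.329,-0.981,0],60]
    - [[0,0,0],[-0.329,-0.981,0],60]

```text
clock: 39.7
tool_pos: [0.5895, -0.0428, 0.174]
tcp_rot: [[1.0, 0.002, 0.0], [0.002, -1.0, 0.0], [0.0, -0.0, -1.0]]
ft_force: [0.4, 1.2, -0.9]
finger_gap: 0.0683
grasp_force: 30.0
```

arm_command:
  rows:
    - [[0,0,0],[-0.329,-0.981,0],60]
    - [[0,0,0],[-0.329,-0.981,0],60]
    - [[0,0,0],[-0.329,-0.981,0],60]
    - [[0,0,0],[-0.329,-0.981,0],60]
    - [[0,0,0],[-0.329,-0.981,0],60]
    - [[0,0,0],[-0.329,-0.981,0],60]
    - [[0,0,0],[-0.329,-0.981,0],60]
    - [[0,0,0],[-0.329,-0.981,0],60]
    - [[0,0,0],[-0.329,-0.981,0],60]
    - [[0,0,0],[-0.329,-0.981,0],60]

```text
clock: 40.95
tool_pos: [0.5233, 0.1533, 0.174]
tcp_rot: [[1.0, 0.002, 0.0], [0.002, -1.0, 0.0], [0.0, -0.0, -1.0]]
ft_force: [-1.0, 0.1, -1.3]
finger_gap: 0.0681
grasp_force: 30.0
```

arm_command:
  rows:
    - [[0,0,0],[-0.329,-0.981,0],60]
    - [[0,0,0],[-0.329,-0.981,0],60]
    - [[0,0,0],[0,0,0.5],60]
    - [[0,0,0],[0,0,0.5],60]
    - [[0,0,0],[0,0,0.5],60]
    - [[0,0,0],[0,0,0.5],60]
    - [[0,0,0],[0,0,0],60]
    - [[0,0,0],[0,0,0],60]

```text
clock: 41.95
tool_pos: [0.5109, 0.1911, 0.1341]
tcp_rot: [[1.0, 0.001, 0.001], [0.001, -1.0, 0.001], [0.001, -0.001, -1.0]]
ft_force: [-0.4, -0.1, -1.2]
finger_gap: 0.068
grasp_force: 30.0
```

```bash
python3 - <<'E'
from h import *
p,Rt=tool();c=cam("wrist");f=manip.grab_frame("wrist");np.savez("w8.npz",K=c[0],o=c[1],A=c[2],f=f,p=p,Rt=Rt)
print(p,Rt.round(4).tolist())
u=proj(c,[p+Rt@[0,0,-.036]])[0];print(u,disc(f,u,60))
hsv=cv2.cvtColor(f,cv2.COLOR_RGB2HSV);print([(r,hsv[r,316].tolist()) for r in range(190,300,6)])
print([(x,hsv[275,x].tolist()) for x in range(240,396,6)])
cv2.imwrite("pics/w8.png",cv2.resize(f[150:320,220:420],None,fx=3,fy=3,interpolation=2)[:,:,::-1])
E
```

```text
[0.51087138 0.19106915 0.1341086 ] [[1.0, 0.0012, 0.0005], [0.0012, -1.0, 0.0006], [0.0005, -0.0006, -1.0]]
[316.9414257  267.11099742] (array([315.73713432, 264.52509075]), array([ 274,  229,   85,   66, 4683], dtype=int32))
[(190, [75, 5, 96]), (196, [83, 10, 98]), (202, [68, 11, 96]), (208, [70, 3, 226]), (214, [68, 5, 226]), (220, [60, 2, 223]), (226, [60, 1, 223]), (232, [102, 33, 131]), (238, [101, 32, 129]), (244, [102, 30, 128]), (250, [103, 32, 129]), (256, [101, 34, 129]), (262, [103, 32, 128]), (268, [101, 32, 128]), (274, [103, 32, 128]), (280, [105, 31, 130]), (286, [104, 34, 128]), (292, [102, 33, 130]), (298, [120, 23, 45])]
[(240, [120, 58, 22]), (246, [0, 17, 15]), (252, [60, 3, 232]), (258, [70, 3, 224]), (264, [60, 1, 223]), (270, [70, 3, 223]), (276, [103, 32, 127]), (282, [104, 34, 128]), (288, [102, 33, 130]), (294, [102, 30, 127]), (300, [102, 34, 129]), (306, [101, 32, 129]), (312, [103, 35, 130]), (318, [102, 29, 130]), (324, [102, 34, 127]), (330, [104, 30, 128]), (336, [105, 32, 128]), (342, [102, 30, 128]), (348, [104, 30, 127]), (354, [103, 32, 128]), (360, [75, 2, 224]), (366, [60, 2, 223]), (372, [60, 3, 224]), (378, [60, 2, 224]), (384, [135, 18, 29]), (390, [105, 33, 31])]
```

View pics/w8.png

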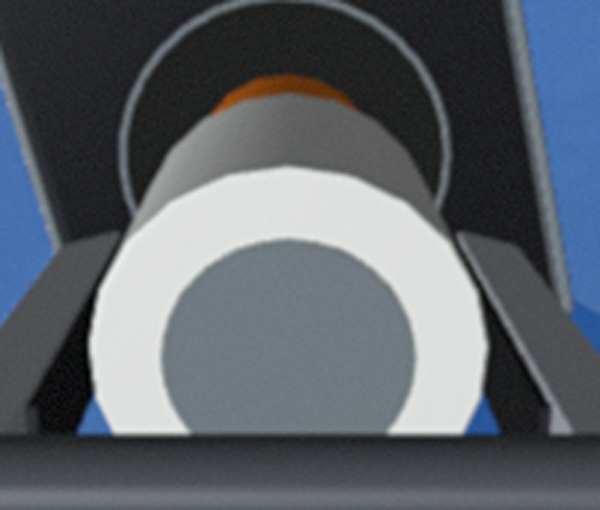

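```bash
sed -i 's/(S_>120)/((S_>120) if lo>=0 else (S_<45))/' h.py; python3 - <<'E'
from h import *
d=np.load("w8.npz");c=(d["K"],d["o"],d["A"])
facefit(d["f"],c,d["p"],d["Rt"],(-1,180,185),.034,-.03545,291,(236,190,396,294))
d=np.load("w6.npz");c=(d["K"],d["o"],d["A"])
facefit(d["f"],c,d["p"],d["Rt"],(5,18,190),.029,-.0361,291,(250,190,385,294))
d=np.load("w3.npz");c=(d["K"],d["o"],d["A"]);p=np.array([.55787,.08083,.20046]);Rt=np.array([[1,.001,-.001],[.001,-1,.001],[-.001,-.001,-1]])
facefit(d["f"],c,p,Rt,(20,35,200),.024,-.0282,291,(260,195,375,295))
print(to([.5092,.1919,.120],FLIP))
E
```

```text
227 [250. 206.] [381. 290.] 2par [-1.26 -0.85] 21.5 3par [ -1.12  -0.85 -36.07] 18.5
191 [260. 219.] [371. 290.] 2par [-2.87 -0.85] 13.7 3par [ -2.86  -0.85 -36.13] 13.7
177 [272. 222.] [359. 290.] 2par [-2.06 -1.73] 12.0 3par [ -1.98  -1.73 -28.44] 11.7
(array([-1.8, -0.7, 14.3]), array([-0.001, -0.002,  0.003]))
```

arm_command:
  rows:
    - [[0,0,0],[-0.15,-0.04,0.5],60]
    - [[0,0,0],[0,0,0.45],60]
    - [[0,0,0],[0,0,0],60]
    - [[0,0,0],[0,0,0],60]

```text
clock: 42.5
tool_pos: [0.5077, 0.1921, 0.115]
tcp_rot: [[1.0, 0.002, 0.0], [0.002, -1.0, 0.0], [0.0, -0.0, -1.0]]
ft_force: [0.7, 0.7, -1.3]
finger_gap: 0.0682
grasp_force: 30.0
```

arm_command:
  rows:
    - [[0,0,0],[0,0.01,0.13],60]
    - [[0,0,0],[0,0,0],60]

```text
clock: 42.75
tool_pos: [0.5076, 0.1918, 0.1123]
tcp_rot: [[1.0, 0.002, 0.0], [0.002, -1.0, 0.0], [0.0, -0.0, -1.0]]
ft_force: [0.2, -0.1, -0.8]
finger_gap: 0.0682
grasp_force: 30.0
```

arm_command:
  rows:
    - [[0,0,0],[0,0,0.1],60]
    - [[0,0,0],[0,0,0],60]

```text
clock: 43.0
tool_pos: [0.5075, 0.1918, 0.1103]
tcp_rot: [[1.0, 0.002, -0.0], [0.002, -1.0, 0.0], [-0.0, -0.0, -1.0]]
ft_force: [0.3, 0.2, -0.7]
finger_gap: 0.068
grasp_force: 30.0
```

arm_command:
  rows:
    - [[0,0,0],[0,0,0.12],60]
    - [[0,0,0],[0,0,0],60]

```text
clock: 43.25
tool_pos: [0.5074, 0.1918, 0.1078]
tcp_rot: [[1.0, 0.002, -0.0], [0.002, -1.0, 0.0], [-0.0, -0.0, -1.0]]
ft_force: [-0.2, -0.5, -0.5]
finger_gap: 0.0683
grasp_force: 30.0
```

arm_command:
  rows:
    - [[0,0,0],[0,0,0.1],60]
    - [[0,0,0],[0,0,0],60]

```text
clock: 43.5
tool_pos: [0.5074, 0.1918, 0.1058]
tcp_rot: [[1.0, 0.002, -0.0], [0.002, -1.0, 0.0], [-0.0, -0.0, -1.0]]
ft_force: [-0.2, -0.2, -1.5]
finger_gap: 0.0683
grasp_force: 30.0
```

arm_command:
  rows:
    - [[0,0,0],[0.01,0,0.12],60]
    - [[0,0,0],[0,0,0],60]

```text
clock: 43.75
tool_pos: [0.5076, 0.1918, 0.1034]
tcp_rot: [[1.0, 0.002, -0.0], [0.002, -1.0, 0.0], [-0.0, -0.0, -1.0]]
ft_force: [0.8, 0.5, -1.1]
finger_gap: 0.0682
grasp_force: 30.0
```

arm_command:
  rows:
    - [[0,0,0],[0,0,0.12],60]
    - [[0,0,0],[0,0,0],60]

```text
clock: 44.0
tool_pos: [0.5076, 0.1918, 0.101]
tcp_rot: [[1.0, 0.002, -0.0], [0.002, -1.0, 0.0], [-0.0, -0.0, -1.0]]
ft_force: [-0.9, -0.6, -0.5]
finger_gap: 0.0682
grasp_force: 30.0
```

arm_command:
  rows:
    - [[0,0,0],[0,0,0.12],60]
    - [[0,0,0],[0,0,0],60]

```text
clock: 44.25
tool_pos: [0.5076, 0.1918, 0.0986]
tcp_rot: [[1.0, 0.002, -0.0], [0.002, -1.0, 0.0], [-0.0, -0.0, -1.0]]
ft_force: [0.3, 0.0, -0.3]
finger_gap: 0.0682
grasp_force: 30.0
```

arm_command:
  rows:
    - [[0,0,0],[0,0,0.15],60]
    - [[0,0,0],[0,0,0],60]

```text
clock: 44.5
tool_pos: [0.5076, 0.1918, 0.0955]
tcp_rot: [[1.0, 0.002, -0.0], [0.002, -1.0, 0.0], [-0.0, -0.0, -1.0]]
ft_force: [-0.6, 0.2, -1.1]
finger_gap: 0.0681
grasp_force: 30.0
```

arm_command:
  rows:
    - [[0,0,0],[0,0,0.25],60]
    - [[0,0,0],[0,0,0.25],60]
    - [[0,0,0],[0,0,0.25],60]
    - [[0,0,0],[0,0,0.25],60]
    - [[0,0,0],[0,0,0],60]

```text
clock: 45.12
tool_pos: [0.5074, 0.1917, 0.0752]
tcp_rot: [[1.0, 0.002, -0.001], [0.002, -1.0, 0.0], [-0.001, -0.0, -1.0]]
ft_force: [0.1, 0.3, -1.0]
finger_gap: 0.0683
grasp_force: 30.0
```

arm_command:
  rows:
    - [[0,0,0],[0,0,0.25],60]
    - [[0,0,0],[0,0,0.25],60]
    - [[0,0,0],[0,0,0.25],60]
    - [[0,0,0],[0,0,0.2],60]
    - [[0,0,0],[0,0,0],60]

```text
clock: 45.75
tool_pos: [0.5075, 0.1918, 0.0564]
tcp_rot: [[1.0, 0.002, -0.001], [0.002, -1.0, 0.0], [-0.001, -0.0, -1.0]]
ft_force: [0.2, 0.4, -0.3]
finger_gap: 0.0681
grasp_force: 30.0
```

arm_command:
  rows:
    - [[0,0,0],[0,0,0.12],60]
    - [[0,0,0],[0,0,0],60]

```text
clock: 46.0
tool_pos: [0.5078, 0.1918, 0.0544]
tcp_rot: [[1.0, 0.002, 0.0], [0.002, -1.0, 0.0], [0.0, -0.0, -1.0]]
ft_force: [-0.5, 0.3, -0.5]
finger_gap: 0.0682
grasp_force: 30.0
```

arm_command:
  rows:
    - [[0,0,0],[0,0,0.08],60]
    - [[0,0,0],[0,0,0],60]

```text
clock: 46.25
tool_pos: [0.5077, 0.1918, 0.0528]
tcp_rot: [[1.0, 0.002, 0.0], [0.002, -1.0, 0.0], [0.0, -0.0, -1.0]]
ft_force: [0.0, -0.2, -1.0]
finger_gap: 0.0682
grasp_force: 30.0
```

arm_command:
  rows:
    - [[0,0,0],[0,0,0.08],60]
    - [[0,0,0],[0,0,0],60]

```text
clock: 46.5
tool_pos: [0.5077, 0.1918, 0.0511]
tcp_rot: [[1.0, 0.002, -0.0], [0.002, -1.0, 0.0], [-0.0, -0.0, -1.0]]
ft_force: [0.2, 0.1, -1.6]
finger_gap: 0.0683
grasp_force: 30.0
```

arm_command:
  rows:
    - [[0,0,0],[0,0,0.06],60]
    - [[0,0,0],[0,0,0],60]

```text
clock: 46.75
tool_pos: [0.5079, 0.1919, 0.0504]
tcp_rot: [[1.0, 0.002, 0.001], [0.002, -1.0, 0.001], [0.001, -0.001, -1.0]]
ft_force: [-1.5, 0.3, 1.9]
finger_gap: 0.0684
grasp_force: 30.0
```

arm_command:
  rows:
    - [[0,0,0],[0,0,0.06],60]
    - [[0,0,0],[0,0,0],60]

```text
clock: 47.0
tool_pos: [0.508, 0.1919, 0.0501]
tcp_rot: [[1.0, 0.002, 0.001], [0.002, -1.0, 0.001], [0.001, -0.001, -1.0]]
ft_force: [-1.0, -1.2, 9.8]
finger_gap: 0.0685
grasp_force: 30.1
```

Contact at the expected height; release and lift.

arm_command:
  rows:
    - [[0,0,0],[0,0,-0.06],60]
    - [[0,0,0],[0,0,0],92]
    - [[0,0,0],[0,0,0],92]
    - [[0,0,0],[0,0,0],92]
    - [[0,0,0],[0,0,0],92]
    - [[0,0,0],[0,0,0],92]
    - [[0,0,0],[0,0,-0.5],92]
    - [[0,0,0],[0,0,-1],92]
    - [[0,0,0],[0,0,-1],92]
    - [[0,0,0],[0,0,-1],92]

```text
clock: 48.25
tool_pos: [0.5079, 0.1919, 0.1214]
tcp_rot: [[1.0, 0.002, 0.001], [0.002, -1.0, 0.001], [0.001, -0.001, -1.0]]
ft_force: [0.4, 0.0, -0.3]
finger_gap: 0.0919
grasp_force: 0.0
```

arm_command:
  rows:
    - [[0,0,0],[0,0,-1],94]
    - [[0,0,0],[0,0,-1],94]
    - [[0,0,0],[0,0,-1],94]
    - [[0,0,0],[0,0,-1],94]
    - [[0,0,0],[0,0,0],94]
    - [[0,0,0],[0,0,0],94]

```text
clock: 49.0
tool_pos: [0.5073, 0.1917, 0.1997]
tcp_rot: [[1.0, 0.002, -0.0], [0.002, -1.0, 0.0], [-0.0, -0.0, -1.0]]
ft_force: [0.4, -0.7, -0.8]
finger_gap: 0.094
grasp_force: 0.0
```

```bash
python3 - <<'E'
from h import *
f=manip.grab_frame("wrist");s=manip.grab_frame("side");sc=manip.grab_frame("scene")
a=cv2.resize(s[240:340,260:380],(396,330),interpolation=2);b=cv2.resize(sc[135:235,360:480],(396,330),interpolation=2)
cv2.imwrite("pics/end.png",np.vstack([np.hstack([a,b]),cv2.resize(f[50:270,120:520],(792,264*792//792))])[:,:,::-1])
E
```

```text
(no output)
```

View pics/end.png

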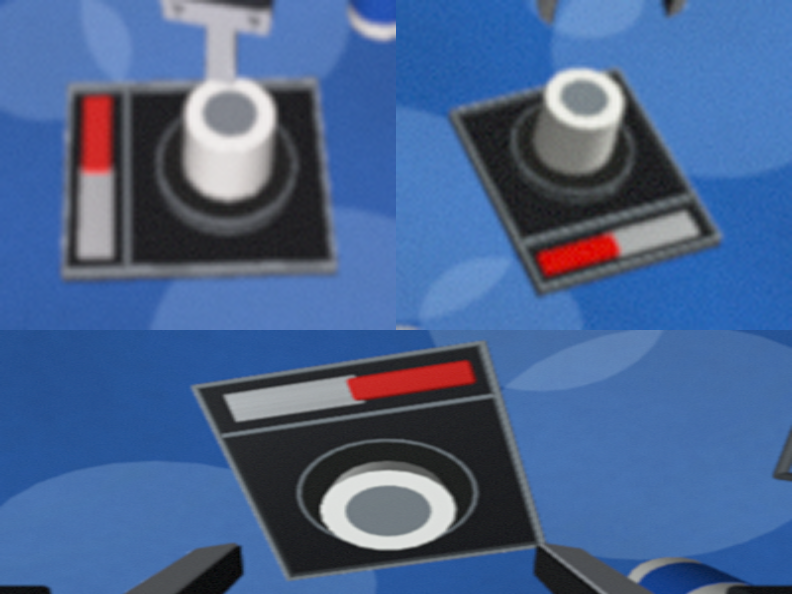

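The white cup stands upright over the other two, near the middle of the pad pile (wrist panel: cup top about (388,510) and pile ring centre about (388,492)). The gripper is clear of it.

```bash
python3 -c "
from rig import manip
print(manip.close_job())"
```

```text
the job is handed in; nothing more can be done
None
```

All three cups are nested mouth-down on the pad pile in size order, released with the gripper clear, and the job was handed in at about 49 s; the hand-in gave no verdict, but forces and pictures show each rim down on the pads.

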